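# Turn over the insert tray and fit it in the tea drawer

### The arm

A 7-joint arm with a two-finger parallel gripper is mounted at the origin on the work surface. World frame = base frame: x ahead of the robot, y to its left, z up, the work surface at z = 0. Lengths are in mm, angles in rad, forces in N, time in s.
With the tool pointing down it reaches from about 425 to 950 mm from the base axis. Payload 16.7 kg.
Tool frame: the origin (TCP) lies midway between the tips of the shut fingers; the grasp point (between the pads) lies 19 mm behind it; z points along the fingers, y is the line along which they close (so a half turn about z gives the same grasp; the last joint's range is limited). The gripper opens to 94 mm and grips with 3 to 60 N. Pads are 16 mm wide; open, the fingers measure 119 mm over their backs; the gripper's body (75 mm by 177 mm) begins 78 mm behind the grasp point.
Start: joints at [1.075, 0.426, 0.074, 1.606, -0.034, 1.111, -0.067], TCP at [229.394, -634.784, 178.067] pointing down, gripper open.
Joint ranges: [-2.85, 2.85], [-0.5, 2.14], [-1.23, 1.37], [0.21, 2.46], [-1.02, 4.16], [0.16, 2.05], [-2.73, 2.73]. Speed limits (rad/s): [1.89, 1.89, 2.39, 2.39, 3.01, 3.01, 3.01].

### API

Orientations are given as a unit quaternion [w, x, y, z].
In Python, from cell import arm, vision gives the robot as it stands.
- The arm moves only by the tool drive_tool, never from a script. Its argument "plan" is a list of rows, each a list of 6 numbers: the shift along the tool's x, y, z in mm, then the turn, a rotation vector about the tool's x, y, z in rad. In form: [[dx, dy, dz, rx, ry, rz], ...]. A call has exactly 8 rows; each row shifts and turns the commanded pose from where the row before left it, along the tool's axes as they then stand; what a row does not reach is not made up. A row lasts 1/10 s, in which the tool goes at most 50 mm and 8.59 degrees, less where a joint would pass 70% of its speed; a pose out of reach is approached as far as the arm can. A call is refused whole if a number of a shift passes 50 or a number of a turn 0.15, either way. A call with a gripper value outside its range is refused whole. "grip" is the finger opening in mm, from 0 to 94, set as the call begins (left out, the last holds). The fingers move at their own pace and stop on an object; "newtons" is the grip in N (left out, the last holds). Time passes only in rows, so rows that do not move let the fingers close, or fill a call up. It gives the time, the measured TCP pose, the force, the opening and the grip force at its end, in the units of the state.
- arm.state(): the state, without advancing time (a new reading comes with each control period).
- vision.grab_frame(name): name is "side" or "top" or "wrist"; returns a dict with "image" (420x560x3 uint8, red, green, blue), "K" (3x3 intrinsics, pixels), "R" (3x3) and "t" (3): a world point X has camera coordinates R X + t. Camera axes: x right, y down, z forward; pixel columns grow to the right and rows downward; lengths in mm; the calibration is good to about 2 mm. A picture is of the moment at which its call begins. There is no depth.
- arm.job_done(): hands the job in; it is judged then, once.
The state is a dict: "time": time; "qpos": joint angles; "joint_vel": joint speeds; "tau": joint torques, N m; "ee_pos": TCP position; "ee_rot": TCP orientation; "contact_force": force on the tool from outside, world axes, zero at the start; "torque": the same for the moment, N m; "finger_gap": finger opening in mm; "grip_force": force on a finger pad.
Only numpy, scipy, OpenCV 4.12 (cv2) and the standard library are available. Lean on these libraries where they do the work, as an engineer would, in place of code of your own. Each camera call takes 0.05 s, during which the arm holds its last target. There are 200 camera calls.

### The job

The little wooden insert tray is lying upside down on the table. Pull the cabinet's drawer well open by its handle, turn the tray over so that its open side is up, and lay it flat on the floor of the drawer's empty wide bay, ready to be filled; leave the drawer open. Leave the mug, the china hen and the lidded mug where they stand.

Things in the scene. Friction and masses are not known exactly. Their poses are not given: they have to be found in the camera images.
- tray: shallow open tray of pale wood, 90 mm long (x), 66 wide (y), 36 deep (z), walls and floor 5 mm, one cross wall at mid-length, 0.1 to 0.25 kg. Origin: centre of the outer face of its floor; z points from there to the open side. It starts upside down on the table: z down, origin 36 mm above the table. It can stand on its 66 x 36 mm end.
- cabinet: low fixed wooden cabinet, 240 mm deep (x), 240 wide (y), 100 high, one drawer in its front (-x) face. Origin: centre of its underside, on the table. A steel tin 90 mm high and a small carton are fixed on the rear half of its top (x above 0.035 m). It stands left or right of centre, the riser on the other side.
- cabinet_drawer0 (a joint): the drawer's slide: 0 = fully shut, grows as it is pulled out along the cabinet's -x, up to 0.164 m. May start up to 15 mm ajar.
- cabinet_drawer0_handle (a point): middle of the drawer's horizontal bar handle: 11 mm thick steel bar, 120 mm long along the cabinet's y, its axis 35 mm in front of the drawer's front face and about 38 mm below the cabinet's top; moves with the drawer.
- bay (a point): centre of the floor of the drawer's wide empty bay; moves with the drawer, axes as the cabinet's. Bay 195 mm long (x), 147 wide (y), floor 23 mm above the table, side walls 55 mm above the floor, 50 mm divider at +y, front's inner face 98 mm towards -x, its top 67 mm above the floor. With the drawer open by q, only the front q of the bay is clear of the cabinet.
- riser: fixed white perforated steel shelf riser (bystander), 150 mm deep (x) x 300 mm wide (y) x 120 mm high, cups under it, saucers and a flat tin on it up to 150 mm above the table. Origin: centre of its underside. The tray, the mug and the hen stand in front (-x) of it.
- mug: white china mug (bystander), 82 mm across, 90 mm high, with a handle at its +y reaching about 30 mm out. Origin: centre of its underside.
- hen: white china hen (bystander), 86 mm across, 100 mm high. Origin: centre of its underside, head towards -x.
- lidded_mug: white mug with a domed lid (bystander), 80 mm across, 110 mm high, handle at its +y, standing between the cabinet and the riser at the back. Origin: centre of its underside.
Mind the look-alikes: they are no part of the job. Of the things shaped like the tray, the wood one is meant.

How it is judged:
By the outcome, as a careful person would: the job done as asked, in the order asked, and still so for the second after the job is handed in, with the robot touching nothing.
It also fails if it takes over 72 s, if anything falls off the work surface, if the arm or the gripper's body presses on something with over 40 N, if the wrist force passes 120 N, or if a joint passes its speed limit or range.

## Working session

There is one attempt and no reset: what is moved stays moved. The work goes in short steps, Python scripts to look and compute and a tool call to move; the robot and the scene stay as the last step left them, time stands still between calls to the robot, and variables do not carry over. Pictures are saved under pics/ and viewed, at most 10 in all, crops included, and the job is handed in when it is done.

Besides the shell and the picture viewer there is one more tool, called as name(argument=value, ...) on one line, values as JSON. drive_tool: Moves the arm, as the interface text tells. Its arguments: {"type":"object","properties":{"plan":{"type":"array"},"grip":{"type":"number"},"newtons":{"type":"number"}},"required":["plan"]}

```bash
ls; mkdir -p pics
cat > h.py <<'E'
import numpy as np,cv2
from cell import arm,vision
from scipy.spatial.transform import Rotation as Ro
def ray(f,u,v,z):
    R,t,K=map(np.array,(f["R"],f["t"],f["K"]))
    c=-R.T@t; d=R.T@np.linalg.inv(K)@np.array([u,v,1.]); return c+d*(z-c[2])/d[2]
def proj(f,X):
    p=np.array(f["K"])@(np.array(f["R"])@np.array(X,float)+np.array(f["t"])); return p[:2]/p[2]
def save(f,n): cv2.imwrite(n,cv2.cvtColor(np.array(f["image"]),cv2.COLOR_RGB2BGR))
def rot(): 
    q=arm.state()["ee_rot"]; return Ro.from_quat([q[1],q[2],q[3],q[0]])
E
python3 - <<'E'
from h import *
import pickle
fs={n:vision.grab_frame(n) for n in("top","side")}
pickle.dump(fs,open("f0.pkl","wb"))
for n in fs: save(fs[n],f"pics/{n}0.png"); print(n,-np.array(fs[n]["R"]).T@fs[n]["t"])
s=arm.state();print(s["ee_pos"],s["ee_rot"]);print(rot().as_matrix().round(3))
E
```

```text
pics
top [ 265.6564444    33.77885881 1386.14115068]
side [ 387.37332181 -690.06900045  978.74565237]
[ 229.22642874 -634.42395665  177.49000179] [-5.38505875e-04  9.85008071e-01  1.72507358e-01 -1.47381018e-04]
[[ 0.94   0.34  -0.   ]
 [ 0.34  -0.94   0.001]
 [-0.    -0.001 -1.   ]]
```

View pics/top0.png

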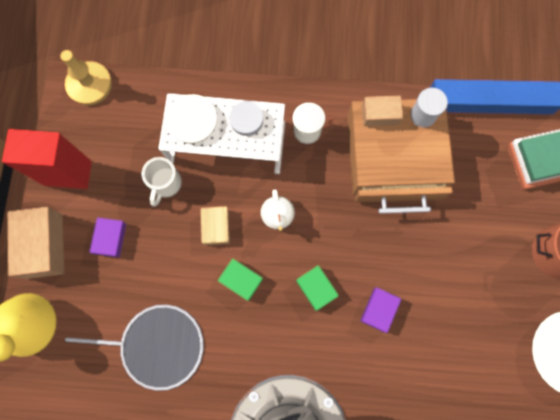

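View pics/side0.png

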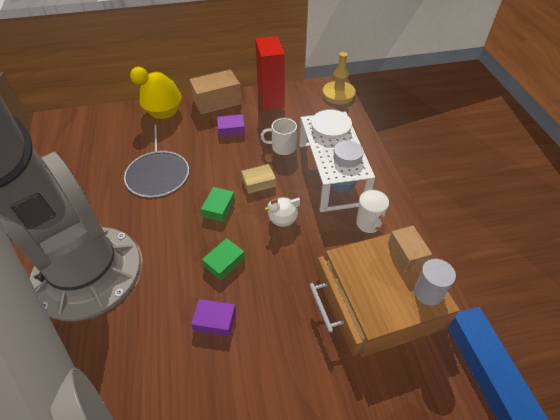

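The top view shows the tray at about (215,225), the hen at (278,212), the mug at (160,178), the cabinet at about (400,148) and its handle bar at about (404,210). The side view agrees, with the tray at (258,178) and the handle at (322,307).

Run:
```python
from h import *
import pickle
fs=pickle.load(open("f0.pkl","rb")); f=fs["top"]; im=np.array(f["image"]); hsv=cv2.cvtColor(im,cv2.COLOR_RGB2HSV)
print("tray px",im[225,215],hsv[225,215],"cab",im[165,400],hsv[165,400],"table",hsv[260,200],"handle",im[210,404])
def big(m,box):
    k=np.zeros_like(m);x0,y0,x1,y1=box;k[y0:y1,x0:x1]=m[y0:y1,x0:x1]
    c=max(cv2.findContours(k,0,2)[0],key=cv2.contourArea);return c
m=((hsv[...,2]>150)&(hsv[...,1]>60)).astype(np.uint8)*255
for nm,box,z in(("tray",(190,195,240,255),36),("cab",(340,90,460,205),100)):
    c=big(m,box);r=cv2.minAreaRect(c);print(nm,r)
    P=np.array([ray(f,*p,z)[:2] for p in cv2.boxPoints(r)]);print(P.round(1).tolist(),P.mean(0).round(1),[np.linalg.norm(P[i]-P[i-1]).round(1) for i in range(4)])
m2=((hsv[...,2]>140)&(hsv[...,1]<60)).astype(np.uint8)*255
c=big(m2,(370,195,440,222));r=cv2.minAreaRect(c);print("handle",r)
P=np.array([ray(f,*p,62)[:2] for p in cv2.boxPoints(r)]);print(P.round(1).tolist(),P.mean(0).round(1))
a=cv2.resize(im[90:260,130:470],None,fx=2.3,fy=2.3,interpolation=3)
cv2.imwrite("pics/top0z.png",cv2.cvtColor(a,4))
```

```text
tray px [251 233 172] [ 23  80 251] cab [222 155 103] [ 13 137 222] table [  9 139 158] handle [226 223 226]
tray ((215.30691528320312, 224.21725463867188), (38.05187225341797, 49.32649612426758), 86.633544921875)
[[542.5, 297.3], [559.4, 170.7], [460.9, 156.0], [444.4, 280.5]] [501.8 226.1] [np.float64(99.5), np.float64(127.7), np.float64(99.6), np.float64(125.6)]
cab ((396.7811584472656, 143.46603393554688), (103.42403411865234, 111.1558609008789), 87.51044464111328)
[[853.8, -68.4], [887.6, -354.7], [611.9, -366.1], [579.9, -92.7]] [ 733.3 -220.5] [np.float64(275.1), np.float64(288.3), np.float64(276.0), np.float64(275.2)]
handle ((403.8882141113281, 205.02781677246094), (15.095281600952148, 52.05873489379883), 88.56790161132812)
[[593.9, -183.2], [606.8, -315.0], [567.6, -316.4], [554.7, -185.4]] [ 580.7 -250. ]
```

View pics/top0z.png

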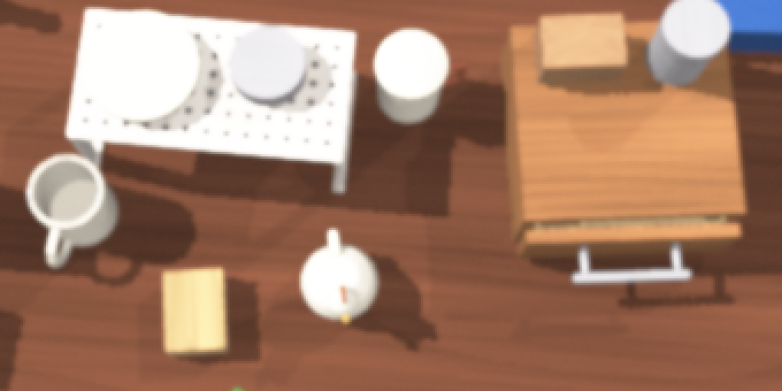

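The zoom shows the tray's face at (162–227, 268–353), the drawer slightly ajar, the bar from (573,278) to (690,273) and the cabinet's front top edge from (515,222) to (745,213).

Run:
```python
from h import *
import pickle
fs=pickle.load(open("f0.pkl","rb")); f=fs["top"]; im=np.array(f["image"]); hsv=cv2.cvtColor(im,cv2.COLOR_RGB2HSV)
m=((hsv[...,0]>17)&(hsv[...,0]<32)&(hsv[...,2]>200)&(hsv[...,1]>50)).astype(np.uint8)*255
k=np.zeros_like(m);k[195:255,190:240]=m[195:255,190:240]
r=cv2.minAreaRect(max(cv2.findContours(k,0,2)[0],key=cv2.contourArea))
P=np.array([ray(f,*p,36)[:2] for p in cv2.boxPoints(r)]);print("tray",r,P.round(1).tolist(),P.mean(0),[np.linalg.norm(P[i]-P[i-1]).round(1) for i in range(4)])
Z=lambda u,v,z:ray(f,130+u/2.3-.3,90+v/2.3-.3,z)[:2]
for n,(u,v,z) in dict(cabFL=(515,222,100),cabFR=(745,213,100),cabRL=(508,26,100),drL=(526,236,90),drR=(741,231,90),hL=(573,277,62),hR=(690,273,62),trA=(162,270,36),trB=(223,268,36),trC=(227,351,36),trD=(165,353,36),hen=(338,283,70),mug=(66,190,90),mugh=(55,262,50)).items(): print(n,Z(u,v,z).round(1))
# side view handle ends
g=fs["side"]
for u,v in((314,287),(331,328)): print("side handle",ray(g,u,v,62)[:2].round(1))
for p in ((247,169),(270,166)): print("side tray",ray(g,*p,36)[:2].round(1))
```

```text
tray ((214.01544189453125, 224.44772338867188), (34.66904830932617, 25.088537216186523), 88.02507019042969) [[542.3, 267.8], [549.3, 203.2], [459.4, 191.4], [452.6, 255.0]] [500.87476212 229.36502521] [np.float64(90.6), np.float64(65.0), np.float64(90.6), np.float64(64.0)]
cabFL [ 610.6 -116.4]
cabFR [ 638.5 -363.8]
cabRL [837.1 -99. ]
drL [ 598.4 -130.2]
drR [ 620.8 -362.5]
hL [ 562.8 -187.1]
hR [ 576.6 -315.3]
trA [543.4 269.8]
trB [550.6 201.5]
trC [457.2 188. ]
trD [449.9 256.4]
hen [535.8  70.1]
mug [614.1 375.3]
mugh [541.  387.7]
side handle [ 567.2 -201.2]
side handle [ 578.7 -310.5]
side tray [471.9 256.8]
side tray [544.5 255.1]
```

```bash
cat >> h.py <<'E'
def Rd(xdeg,tilt=0,):
    "tool down, tool x at world angle xdeg, then tilted about tool y by tilt deg"
    return Ro.from_euler('z',xdeg,degrees=True)*Ro.from_euler('x',180,degrees=True)*Ro.from_euler('y',tilt,degrees=True)
def plan(pos,R,n,p0=None,R0=None):
    "n rows from the present pose to the target: straight line, even turn"
    p=np.array(arm.state()["ee_pos"],float) if p0 is None else np.array(p0,float); Rc=rot() if R0 is None else R0
    w=(Rc.inv()*R).as_rotvec()/n; d=(np.array(pos,float)-p)/n
    for i in range(n):
        r=list(np.round(Rc.inv().apply(d),0))+list(np.round(w,3)); print([float(a)+0. for a in r]); Rc=Rc*Ro.from_rotvec(w)
    print("per row",np.abs(d).max().round(1))
def st():
    s=arm.state(); M=rot().as_matrix()
    print("t",round(s["time"],2),"p",np.round(s["ee_pos"],1),"x",M[:,0].round(3),"z",M[:,2].round(3),"q",np.round(s["qpos"],2),"gap",round(float(s["finger_gap"]),1),"F",np.round(s["contact_force"],1),"grip",np.round(s["grip_force"],1))
E
python3 - <<'E'
from h import *
import pickle
fs=pickle.load(open("f0.pkl","rb")); f=fs["top"];g=fs["side"]
plan([570,-252,140],Rd(96),16)
for n in fs:
    im=np.array(fs[n]["image"]);h=cv2.cvtColor(im,cv2.COLOR_RGB2HSV)
    m=((abs(h[...,0].astype(int)-60)<12)&(h[...,1]>120)).astype(np.uint8)
    for c in cv2.findContours(m,0,2)[0]:
        if cv2.contourArea(c)>200:
            b=cv2.boundingRect(c);u,v=b[0]+b[2]/2,b[1]+b[3]/2
            print(n,b,ray(fs[n],u,v,15)[:2].round(),[ray(fs[n],b[0]+i,b[1]+j,z)[:2].round() for i,j,z in((0,0,30),(b[2],b[3],0))])
E
```

```text
[28.0, -15.0, 2.0, 0.0, 0.0, -0.083]
[29.0, -13.0, 2.0, 0.0, 0.0, -0.083]
[30.0, -10.0, 2.0, 0.0, 0.0, -0.083]
[31.0, -8.0, 2.0, 0.0, 0.0, -0.083]
[32.0, -5.0, 2.0, 0.0, 0.0, -0.083]
[32.0, -3.0, 2.0, 0.0, 0.0, -0.083]
[32.0, 0.0, 2.0, 0.0, 0.0, -0.083]
[32.0, 3.0, 2.0, 0.0, 0.0, -0.083]
[32.0, 5.0, 2.0, 0.0, 0.0, -0.083]
[31.0, 8.0, 2.0, 0.0, 0.0, -0.083]
[30.0, 11.0, 2.0, 0.0, 0.0, -0.083]
[29.0, 13.0, 2.0, 0.0, 0.0, -0.083]
[28.0, 15.0, 2.0, 0.0, 0.0, -0.083]
[27.0, 18.0, 2.0, 0.0, 0.0, -0.083]
[25.0, 20.0, 2.0, 0.0, 0.0, -0.083]
[23.0, 22.0, 2.0, 0.0, 0.0, -0.083]
per row 23.9
top (298, 267, 39, 42) [360. -46.] [array([408.,   7.]), array([ 312., -100.])]
top (220, 261, 42, 38) [366. 149.] [array([409., 205.]), array([323.,  93.])]
side (202, 239, 42, 41) [359. -46.] [array([311.,  21.]), array([ 405., -111.])]
side (201, 188, 33, 34) [366. 147.] [array([324., 211.]), array([405.,  86.])]
```

drive_tool(plan=[[28, -15, 2, 0, 0, -0.083], [29, -13, 2, 0, 0, -0.083], [30, -10, 2, 0, 0, -0.083], [31, -8, 2, 0, 0, -0.083], [32, -5, 2, 0, 0, -0.083], [32, -3, 2, 0, 0, -0.083], [32, 0, 2, 0, 0, -0.083], [32, 3, 2, 0, 0, -0.083]], grip=34)

```text
time: 0.9
ee_pos: [401.4, -441.7, 162.0]
ee_rot: [0.0, 0.873, 0.487, 0.0]
contact_force: [0.3, -0.4, -1.0]
finger_gap: 35.3
grip_force: 0.0
```

drive_tool(plan=[[32, 5, 2, 0, 0, -0.083], [31, 8, 2, 0, 0, -0.083], [30, 11, 2, 0, 0, -0.083], [29, 13, 2, 0, 0, -0.083], [28, 15, 2, 0, 0, -0.083], [27, 18, 2, 0, 0, -0.083], [25, 20, 2, 0, 0, -0.083], [23, 22, 2, 0, 0, -0.083]])

```text
time: 1.7
ee_pos: [572.2, -250.7, 146.0]
ee_rot: [0.0, 0.667, 0.745, 0.0]
contact_force: [0.2, -0.2, 0.7]
finger_gap: 34.1
grip_force: 0.0
```

Run:
```python
from h import *
st(); f=vision.grab_frame("wrist"); save(f,"pics/w1.png"); st()
print(proj(f,[570,-252,62]),proj(f,[563,-190,62]),proj(f,[576,-312,62]))
plan([570,-252,43],Rd(96),8)
```

```text
t 1.7 p [ 572.2 -250.7  146. ] x [-0.111  0.994  0.   ] z [ 0.  0. -1.] q [ 0.59  0.4  -0.36  1.74  0.16  1.04  0.29] gap 34.1 F [ 0.2 -0.2  0.7] grip 0.0
t 1.75 p [ 575.5 -245.4  145.7] x [-0.121  0.993  0.002] z [ 0.002  0.003 -1.   ] q [ 0.58  0.4  -0.36  1.73  0.16  1.04  0.29] gap 33.7 F [ 1.2  4.5 -0.3] grip 0.0
[276.13322732 207.0643727 ] [275.79042177 135.51152227] [275.61063613 269.45183447]
[-1.0, -1.0, 13.0, 0.0, 0.0, 0.002]
[-1.0, -1.0, 13.0, 0.0, 0.0, 0.002]
[-1.0, -1.0, 13.0, 0.0, 0.0, 0.002]
[-1.0, -1.0, 13.0, 0.0, 0.0, 0.002]
[-1.0, -1.0, 13.0, 0.0, 0.0, 0.002]
[-1.0, -1.0, 13.0, 0.0, 0.0, 0.002]
[-1.0, -1.0, 13.0, 0.0, 0.0, 0.002]
[-1.0, -1.0, 13.0, 0.0, 0.0, 0.002]
per row 12.8
```

View pics/w1.png

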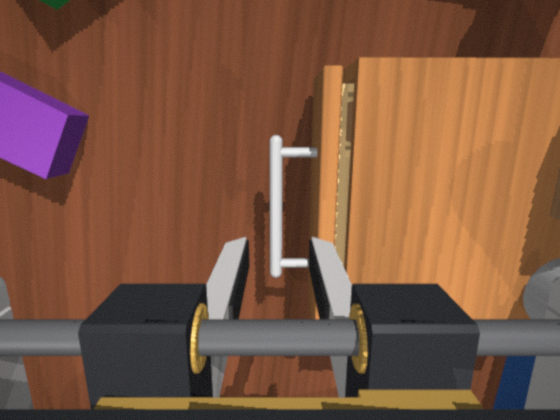

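The wrist view shows the bar at column 276, rows 138–275, within 2–6 px of my prediction, with the fingers on either side of it.

drive_tool(plan=[[0, 0, 5, 0, 0, 0], [0, 0, 10, 0, 0, 0], [0, 0, 10, 0, 0, 0], [0, 0, 10, 0, 0, 0], [0, 0, 5, 0, 0, 0], [0, 0, 0, 0, 0, 0], [0, 0, 0, 0, 0, 0], [0, 0, 0, 0, 0, 0]])

```text
time: 2.55
ee_pos: [571.1, -253.4, 106.6]
ee_rot: [0.0, 0.669, 0.743, 0.0]
contact_force: [0.8, -0.2, 0.6]
finger_gap: 34.3
grip_force: 0.0
```

Run:
```python
from h import *
st(); plan([570,-251,43],Rd(96),6)
```

```text
t 2.55 p [ 571.1 -253.4  106.6] x [-0.104  0.995 -0.   ] z [ 0.001 -0.    -1.   ] q [ 0.58  0.44 -0.35  1.77  0.18  0.96  0.27] gap 34.3 F [ 0.8 -0.2  0.6] grip 0.0
[0.0, 0.0, 11.0, 0.0, 0.0, 0.0]
[0.0, 0.0, 11.0, 0.0, 0.0, 0.0]
[0.0, 0.0, 11.0, 0.0, 0.0, 0.0]
[0.0, 0.0, 11.0, 0.0, 0.0, 0.0]
[0.0, 0.0, 11.0, 0.0, 0.0, 0.0]
[0.0, 0.0, 11.0, 0.0, 0.0, 0.0]
per row 10.6
```

drive_tool(plan=[[0, 0, 11, 0, 0, 0], [0, 0, 11, 0, 0, 0], [0, 0, 11, 0, 0, 0], [0, 0, 11, 0, 0, 0], [0, 0, 11, 0, 0, 0], [0, 0, 9, 0, 0, 0], [0, 0, 0, 0, 0, 0], [0, 0, 0, 0, 0, 0]])

```text
time: 3.35
ee_pos: [570.9, -253.2, 42.0]
ee_rot: [-0.0, 0.669, 0.743, 0.0]
contact_force: [-0.5, 0.1, -0.0]
finger_gap: 34.1
grip_force: 0.0
```

drive_tool(plan=[[0, 0, 0, 0, 0, 0], [0, 0, 0, 0, 0, 0], [0, 0, 0, 0, 0, 0], [0, 0, 0, 0, 0, 0], [0, 0, 0, 0, 0, 0], [0, -4, 0, 0, 0, 0], [0, -8, 0, 0, 0, 0], [0, -8, 0, 0, 0, 0]], grip=0, newtons=25)

```text
time: 4.15
ee_pos: [550.1, -255.4, 42.0]
ee_rot: [-0.0, 0.669, 0.743, -0.0]
contact_force: [-1.2, -0.2, 0.0]
finger_gap: 0.5
grip_force: 0.0
```

Run:
```python
from h import *
st(); f=vision.grab_frame("wrist"); g=vision.grab_frame("side"); 
a=np.array(f["image"]); b=cv2.resize(np.array(g["image"])[220:400,240:440],None,fx=2.1,fy=2.1)
a=a[:378]; o=np.hstack([cv2.resize(a,(400,378)),cv2.resize(b,(400,378))]); cv2.imwrite("pics/w2.png",cv2.cvtColor(o,4))
```

```text
t 4.15 p [ 550.1 -255.4   42. ] x [-0.104  0.995  0.   ] z [-0.  0. -1.] q [ 0.59  0.49 -0.33  1.86  0.21  0.83  0.25] gap 0.5 F [-1.2 -0.2  0. ] grip 0.0
```

View pics/w2.png

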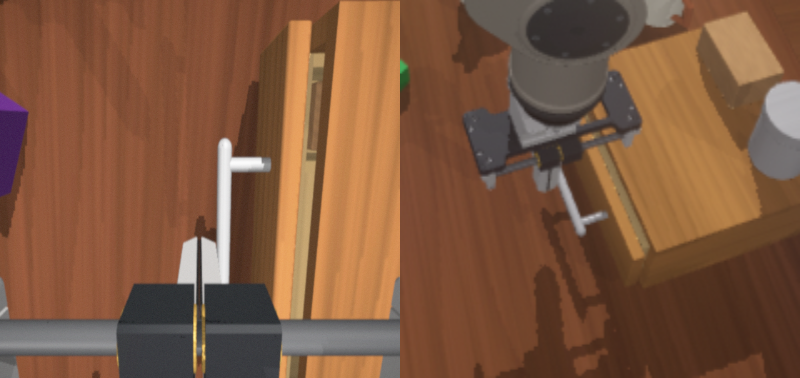

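The left half (wrist) shows the bar at column 224, to the drawer side of the shut fingers at column 198, so the grip missed. The right half (side) shows the bar's end at (582,232).

Run:
```python
from h import *
f=vision.grab_frame("wrist");g=vision.grab_frame("side")
print("cam",(-np.array(f["R"]).T@f["t"]).round(1),np.array(f["K"])[0,0])
for z in(40,50,62,70): print(z,ray(f,224*1.4,145*378/378,z).round(1),ray(f,224*1.4,280,z).round(1),"side end",ray(g,240+(582-400)/2,220+232/2.1,z).round(1))
for z in (62,): print(proj(f,[550,-255,42]),proj(f,[550,-255,62]))
```

```text
cam [ 541.9 -183.2  248.1] 335.73758343326585
40 [ 564.5 -195.    40. ] [ 576.  -284.4   40. ] side end [ 581.6 -307.2   40. ]
50 [ 563.4 -194.4   50. ] [ 574.4 -279.6   50. ] side end [ 579.5 -311.3   50. ]
62 [ 562.1 -193.8   62. ] [ 572.4 -273.7   62. ] side end [ 577.  -316.2   62. ]
70 [ 561.3 -193.3   70. ] [ 571.1 -269.8   70. ] side end [ 575.4 -319.4   70. ]
[279.85933141 236.37387788] [279.97791817 247.61622706]
```

drive_tool(plan=[[0, 0, -20, 0, 0, 0], [0, 0, -25, 0, 0, 0], [0, 10, 0, 0, 0, 0], [0, 9, 0, 0, 0, 0], [0, 0, 0, 0, 0, 0], [0, 0, 0, 0, 0, 0], [0, 0, 0, 0, 0, 0], [0, 0, 0, 0, 0, 0]])

```text
time: 5.15
ee_pos: [569.4, -253.3, 86.6]
ee_rot: [-0.0, 0.669, 0.743, -0.0]
contact_force: [-0.3, 1.0, -0.3]
finger_gap: 0.4
grip_force: 0.0
```

drive_tool(plan=[[0, 0, 0, 0, 0, 0], [0, 0, 0, 0, 0, 0], [0, 0, 0, 0, 0, 0], [0, 0, 15, 0, 0, 0], [0, 0, 15, 0, 0, 0], [0, 0, 15, 0, 0, 0], [0, 0, 4, 0, 0, 0], [0, 0, 0, 0, 0, 0]], grip=34)

```text
time: 5.95
ee_pos: [569.2, -253.0, 36.8]
ee_rot: [-0.001, 0.669, 0.743, -0.0]
contact_force: [-0.1, -0.6, 0.0]
finger_gap: 34.5
grip_force: 0.0
```

drive_tool(plan=[[0, 0, 0, 0, 0, 0], [0, 0, 0, 0, 0, 0], [0, 0, 0, 0, 0, 0], [0, 0, 0, 0, 0, 0], [0, 0, 0, 0, 0, 0], [0, 0, 0, 0, 0, 0], [0, 0, 0, 0, 0, 0], [0, 0, 0, 0, 0, 0]], grip=0, newtons=30)

```text
time: 6.75
ee_pos: [571.7, -253.6, 40.1]
ee_rot: [0.002, 0.669, 0.743, 0.001]
contact_force: [-0.5, 1.3, 18.4]
finger_gap: 0.5
grip_force: 9.2
```

Run:
```python
from h import *
st(); f=vision.grab_frame("wrist"); save(f,"pics/w3.png"); print(proj(f,[569.5,-255,62]))
```

```text
t 6.75 p [ 571.7 -253.6   40.1] x [-0.104  0.995 -0.001] z [ 0.003 -0.001 -1.   ] q [ 0.57  0.51 -0.33  1.82  0.22  0.84  0.23] gap 0.5 F [-0.5  1.3 18.4] grip 9.2
[275.12279898 252.1056311 ]
```

View pics/w3.png

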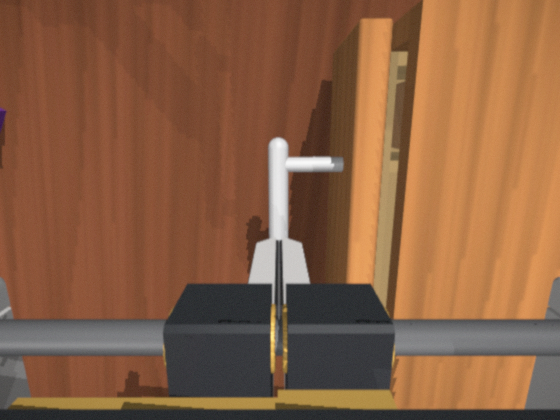

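The wrist view shows the fingers shut on top of the bar and hiding it, with the bar's end at (278,138). So the fingers are above the bar, which is lower than I assumed. I'll triangulate its end from the two wrist views.

Run:
```python
from h import *
s=arm.state();f=vision.grab_frame("wrist");p=np.array(s["ee_pos"]);Rt=rot().as_matrix()
R,t,K=[np.array(f[k],float) for k in("R","t","K")]
A=Rt.T@R.T; c=Rt.T@(-R.T@t-p); print("cam in tool",c.round(1))
def P(p,Rt):
    Rw=(Rt@A).T; return K@np.c_[Rw,-Rw@(p+Rt@c)]
P3=P(p,Rt); x=np.array([-.111,.994,0]);x/=np.linalg.norm(x);z=np.array([0,0,-1.])
P1=P(np.array([572.2,-250.7,146.]),np.c_[x,np.cross(z,x),z])
import pickle;g=pickle.load(open("f0.pkl","rb"))
for n,a,b in(("tip",(276,136),(278,138)),("postL",(316,152),(340,163))):
    X=cv2.triangulatePoints(P1,P3,np.array(a,float).reshape(2,1),np.array(b,float).reshape(2,1));print(n,(X[:3]/X[3]).ravel().round(1))
for n in g: 
    for z in (35,45,62): print(n,z,proj(g[n],[563,-194,z]).round(1),proj(g[n],[576,-314,z]).round(1))
```

```text
cam in tool [ 7.30e+01 -2.00e-01 -2.06e+02]
tip [ 563.7 -187.3  120.7]
postL [ 597.7 -198.9   70.9]
top 35 [379.7 212.4] [426.4 210.8]
top 45 [380.4 211.6] [427.4 210. ]
top 62 [381.6 210.3] [429.2 208.6]
side 35 [311.  290.2] [329.3 334.6]
side 45 [311.2 288.2] [329.7 332.8]
side 62 [311.6 284.7] [330.3 329.7]
```

drive_tool(plan=[[0, 0, -10, 0, 0, 0], [0, 0, -10, 0, 0, 0], [0, 0, 0, 0, 0, 0], [0, 0, 0, 0, 0, 0], [0, 0, 0, 0, 0, 0], [0, 0, 0, 0, 0, 0], [0, 0, 0, 0, 0, 0], [0, 0, 0, 0, 0, 0]], grip=34)

```text
time: 7.65
ee_pos: [569.7, -253.3, 57.9]
ee_rot: [-0.0, 0.669, 0.743, -0.0]
contact_force: [0.3, -0.9, 0.3]
finger_gap: 33.9
grip_force: 0.0
```

drive_tool(plan=[[0, 0, 10, 0, 0, 0], [0, 0, 10, 0, 0, 0], [0, 0, 8, 0, 0, 0], [0, 0, 6, 0, 0, 0], [0, 0, 5, 0, 0, 0], [0, 0, 2, 0, 0, 0], [0, 0, 0, 0, 0, 0], [0, 0, 0, 0, 0, 0]])

```text
time: 8.45
ee_pos: [570.0, -253.4, 17.3]
ee_rot: [0.0, 0.669, 0.743, 0.0]
contact_force: [0.9, -0.2, 0.8]
finger_gap: 33.8
grip_force: 0.0
```

drive_tool(plan=[[0, 0, 0, 0, 0, 0], [0, 0, 0, 0, 0, 0], [0, 0, 0, 0, 0, 0], [0, 0, 0, 0, 0, 0], [0, 0, 0, 0, 0, 0], [0, 0, 0, 0, 0, 0], [0, 0, 0, 0, 0, 0], [0, 0, 0, 0, 0, 0]], grip=0)

```text
time: 9.25
ee_pos: [570.1, -253.4, 17.3]
ee_rot: [0.0, 0.669, 0.743, 0.0]
contact_force: [-1.2, -0.3, 4.4]
finger_gap: 10.0
grip_force: 30.0
```

drive_tool(plan=[[0, -4, 0, 0, 0, 0], [0, -8, 0, 0, 0, 0], [0, -12, 0, 0, 0, 0], [0, -12, 0, 0, 0, 0], [0, -12, 0, 0, 0, 0], [0, -12, 0, 0, 0, 0], [0, -10, 0, 0, 0, 0], [0, -5, 0, 0, 0, 0]])

```text
time: 10.05
ee_pos: [493.8, -261.6, 17.2]
ee_rot: [-0.0, 0.67, 0.743, -0.0]
contact_force: [1.6, -2.7, 3.0]
finger_gap: 10.4
grip_force: 30.0
```

drive_tool(plan=[[0, -5, 0, 0, 0, 0], [0, -10, 0, 0, 0, 0], [0, -12, 0, 0, 0, 0], [0, -12, 0, 0, 0, 0], [0, -12, 0, 0, 0, 0], [0, -10, 0, 0, 0, 0], [0, -5, 0, 0, 0, 0], [0, 0, 0, 0, 0, 0]])

```text
time: 10.85
ee_pos: [428.4, -268.7, 17.2]
ee_rot: [0.0, 0.67, 0.743, -0.0]
contact_force: [-0.3, -5.9, 4.4]
finger_gap: 10.4
grip_force: 30.0
```

drive_tool(plan=[[0, -3, 0, 0, 0, 0], [0, -3, 0, 0, 0, 0], [0, 0, 0, 0, 0, 0], [0, 0, 0, 0, 0, 0], [0, 0, 0, 0, 0, 0], [0, 0, 0, 0, 0, 0], [0, 0, 0, 0, 0, 0], [0, 0, 0, 0, 0, 0]])

```text
time: 11.65
ee_pos: [423.1, -269.2, 17.2]
ee_rot: [0.0, 0.67, 0.743, -0.0]
contact_force: [-0.7, -6.7, 5.3]
finger_gap: 9.9
grip_force: 30.0
```

drive_tool(plan=[[0, 0, 0, 0, 0, 0], [0, 0, 0, 0, 0, 0], [0, 0, 0, 0, 0, 0], [0, 0, -10, 0, 0, 0], [0, 0, -20, 0, 0, 0], [0, 0, -30, 0, 0, 0], [0, 0, -40, 0, 0, 0], [0, 0, -40, 0, 0, 0]], grip=34)

```text
time: 12.45
ee_pos: [423.3, -268.0, 159.0]
ee_rot: [-0.0, 0.669, 0.743, 0.0]
contact_force: [0.1, -0.1, 0.4]
finger_gap: 34.1
grip_force: 0.0
```

Run:
```python
from h import *
import pickle
st(); fs={n:vision.grab_frame(n) for n in("top","side")};pickle.dump(fs,open("f1.pkl","wb"))
a=cv2.resize(np.array(fs["top"]["image"])[100:260,180:470],(522,288),interpolation=3);b=np.array(fs["side"]["image"])[130:410,150:470]
b=cv2.resize(b,(329,288)); o=np.vstack([cv2.resize(np.hstack([a]),(543,300)),cv2.resize(np.array(fs["side"]["image"])[150:390,200:470],(543,300)) ]);cv2.imwrite("pics/o1.png",cv2.cvtColor(o,4))
```

```text
t 12.45 p [ 423.3 -268.   159. ] x [-0.104  0.995  0.001] z [-0.     0.001 -1.   ] q [ 0.78  0.19 -0.38  1.99  0.08  0.98  0.46] gap 34.1 F [ 0.1 -0.1  0.4] grip 0.0
```

View pics/o1.png

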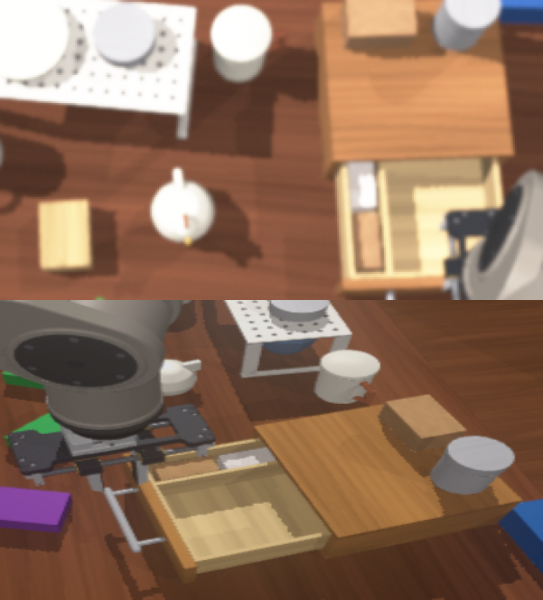

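The drawer is well open, with the empty wide bay on the right of the top crop and the tray at (65,235). Next I go to the tray.

Run:
```python
from h import *
plan([526,232,130],Rd(6.5),16)
```

```text
[31.0, 9.0, 2.0, 0.001, 0.0, 0.098]
[31.0, 6.0, 2.0, 0.001, 0.0, 0.098]
[32.0, 3.0, 2.0, 0.001, 0.0, 0.098]
[32.0, 0.0, 2.0, 0.001, 0.0, 0.098]
[32.0, -3.0, 2.0, 0.001, 0.0, 0.098]
[31.0, -6.0, 2.0, 0.001, 0.0, 0.098]
[31.0, -9.0, 2.0, 0.001, 0.0, 0.098]
[30.0, -12.0, 2.0, 0.001, 0.0, 0.098]
[28.0, -15.0, 2.0, 0.001, 0.0, 0.098]
[27.0, -17.0, 2.0, 0.001, 0.0, 0.098]
[25.0, -20.0, 2.0, 0.001, 0.0, 0.098]
[23.0, -22.0, 2.0, 0.001, 0.0, 0.098]
[21.0, -24.0, 2.0, 0.001, 0.0, 0.098]
[18.0, -26.0, 2.0, 0.001, 0.0, 0.098]
[15.0, -28.0, 2.0, 0.001, 0.0, 0.098]
[13.0, -29.0, 2.0, 0.001, 0.0, 0.098]
per row 31.3
```

drive_tool(plan=[[31, 9, 2, 0, 0, 0.098], [31, 6, 2, 0, 0, 0.098], [32, 3, 2, 0, 0, 0.098], [32, 0, 2, 0, 0, 0.098], [32, -3, 2, 0, 0, 0.098], [31, -6, 2, 0, 0, 0.098], [31, -9, 2, 0, 0, 0.098], [30, -12, 2, 0, 0, 0.098]], grip=92)

```text
time: 13.35
ee_pos: [472.2, -15.6, 141.3]
ee_rot: [-0.0, 0.903, 0.429, -0.0]
contact_force: [0.8, 0.2, 0.0]
finger_gap: 91.5
grip_force: 0.0
```

drive_tool(plan=[[28, -15, 2, 0, 0, 0.098], [27, -17, 2, 0, 0, 0.098], [25, -20, 2, 0, 0, 0.098], [23, -22, 2, 0, 0, 0.098], [21, -24, 2, 0, 0, 0.098], [18, -26, 2, 0, 0, 0.098], [15, -28, 2, 0, 0, 0.098], [13, -29, 2, 0, 0, 0.098]])

```text
time: 14.15
ee_pos: [524.2, 233.4, 125.1]
ee_rot: [0.0, 0.999, 0.051, -0.0]
contact_force: [0.9, -1.1, 0.7]
finger_gap: 92.1
grip_force: 0.0
```

Run:
```python
from h import *
import pickle
vision.grab_frame("top");st(); g=vision.grab_frame("side"); f=vision.grab_frame("wrist"); st()
# tray in wrist view
for n,f,z in (("wrist",f,36),):
    h=cv2.cvtColor(np.array(f["image"]),cv2.COLOR_RGB2HSV); m=((h[...,0]>17)&(h[...,0]<32)&(h[...,2]>150)&(h[...,1]>50)).astype(np.uint8)*255
    m[270:]=0; c=max(cv2.findContours(m,0,2)[0],key=cv2.contourArea); print(n,cv2.boundingRect(c),cv2.minAreaRect(c))
    for p in cv2.approxPolyDP(c,5,True)[:,0]: print(p,ray(f,*p,36)[:2].round(1))
save(f,"pics/w4.png")
```

```text
t 14.2 p [524.2 239.  125.1] x [0.995 0.099 0.   ] z [-0.     0.003 -1.   ] q [-0.15  0.36 -0.48  1.86  0.19  0.97 -2.18] gap 92.4 F [-1.8  5.5 -1.2] grip 0.0
t 14.3 p [523.7 234.3 124.9] x [ 0.994  0.11  -0.001] z [-0.001  0.001 -1.   ] q [-0.14  0.36 -0.48  1.87  0.19  0.97 -2.17] gap 92.1 F [-0.1  0.1  0.7] grip 0.0
wrist (250, 178, 74, 92) ((286.5, 223.5), (91.0, 73.0), 90.0)
[321 178] [551.4 202.5]
[250 181] [542.  264.9]
[255 269] [458.  252.9]
[322 268] [465.9 189.6]
```

View pics/w4.png

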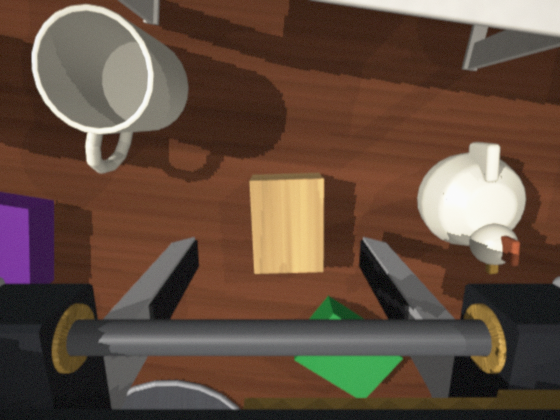

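The wrist view shows the tray face at columns 250–323, rows 178–273, centred between the open fingers, and the hen at (470,200) is clear.

drive_tool(plan=[[2, 2, 20, 0, 0, -0.02], [0, 0, 25, 0, 0, 0], [0, 0, 25, 0, 0, 0], [0, 0, 20, 0, 0, 0], [0, 0, 12, 0, 0, 0], [0, 0, 8, 0, 0, 0], [0, 0, 5, 0, 0, 0], [0, 0, 0, 0, 0, 0]])

```text
time: 15.1
ee_pos: [526.7, 230.2, 10.1]
ee_rot: [0.0, 0.998, 0.063, -0.0]
contact_force: [0.3, -0.8, 0.3]
finger_gap: 91.9
grip_force: 0.0
```

drive_tool(plan=[[0, 0, 0, 0, 0, 0], [0, 0, 0, 0, 0, 0], [0, 0, 0, 0, 0, 0], [0, 0, 0, 0, 0, 0], [0, 0, 0, 0, 0, 0], [0, 0, 0, 0, 0, 0], [0, 0, 0, 0, 0, 0], [0, 0, 0, 0, 0, 0]], grip=0, newtons=30)

```text
time: 15.9
ee_pos: [526.7, 230.4, 10.1]
ee_rot: [-0.0, 0.998, 0.063, -0.0]
contact_force: [0.7, -0.0, -0.4]
finger_gap: 31.4
grip_force: 0.0
```

The fingers closed above the tray. Together with the handle, this means true heights are about 27 mm more than reported, so I open and go lower while watching the force.

drive_tool(plan=[[0, 0, -3, 0, 0, 0], [0, 0, 0, 0, 0, 0], [0, 0, 0, 0, 0, 0], [0, 0, 0, 0, 0, 0], [0, 0, 0, 0, 0, 0], [0, 0, 0, 0, 0, 0], [0, 0, 0, 0, 0, 0], [0, 0, 0, 0, 0, 0]], grip=92)

```text
time: 16.7
ee_pos: [526.7, 230.4, 13.1]
ee_rot: [-0.0, 0.998, 0.063, 0.0]
contact_force: [-0.7, -0.4, -0.2]
finger_gap: 90.7
grip_force: 0.0
```

drive_tool(plan=[[0, 0, 8, 0, 0, 0], [0, 0, 8, 0, 0, 0], [0, 0, 6, 0, 0, 0], [0, 0, 4, 0, 0, 0], [0, 0, 3, 0, 0, 0], [0, 0, 0, 0, 0, 0], [0, 0, 0, 0, 0, 0], [0, 0, 0, 0, 0, 0]])

```text
time: 17.5
ee_pos: [526.9, 230.5, -15.6]
ee_rot: [-0.0, 0.998, 0.063, 0.0]
contact_force: [0.2, -0.6, 0.6]
finger_gap: 92.0
grip_force: 0.0
```

drive_tool(plan=[[0, 0, 2, 0, 0, 0], [0, 0, 2, 0, 0, 0], [0, 0, 0, 0, 0, 0], [0, 0, 0, 0, 0, 0], [0, 0, 0, 0, 0, 0], [0, 0, 0, 0, 0, 0], [0, 0, 0, 0, 0, 0], [0, 0, 0, 0, 0, 0]], grip=0, newtons=35)

```text
time: 18.3
ee_pos: [526.7, 230.4, -19.9]
ee_rot: [-0.0, 0.998, 0.063, -0.0]
contact_force: [-0.1, -0.8, -1.0]
finger_gap: 65.8
grip_force: 34.9
```

Run:
```python
from h import *
st(); g=vision.grab_frame("side"); t=vision.grab_frame("top"); P=arm.state()["ee_pos"]
print(proj(g,P),proj(t,P))
a=cv2.resize(np.array(g["image"])[80:280,150:400],(500,400),interpolation=3);cv2.imwrite("pics/s5.png",cv2.cvtColor(a,4))
# where would standing position be
```

```text
t 18.3 p [526.7 230.4 -19.9] x [ 0.992  0.126 -0.   ] z [-0.  0. -1.] q [-0.2   0.55 -0.41  1.96  0.33  0.7  -2.25] gap 65.8 F [-0.1 -0.8 -1. ] grip 34.9
[266.34856444 184.68474675] [217.23285306 218.62671376]
```

View pics/s5.png

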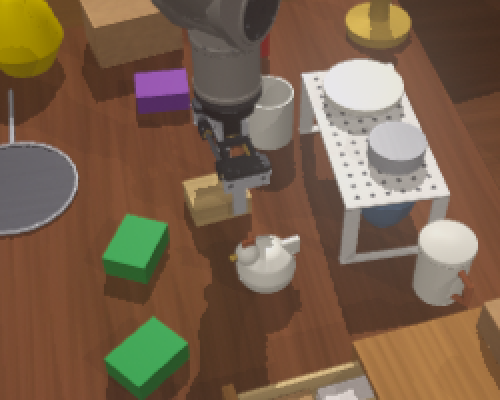

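The tray is gripped at 65.8 mm, seen in the fingers at (220,190). I compute the lift and the 90° tilt.

Run:
```python
from h import *
plan([570,250,60],Rd(-8,90),14,p0=[526.7,230.4,60])
```

```text
[3.0, -1.0, 0.0, -0.015, 0.111, 0.015]
[3.0, -1.0, 0.0, -0.015, 0.111, 0.015]
[3.0, -1.0, 1.0, -0.015, 0.111, 0.015]
[3.0, -1.0, 1.0, -0.015, 0.111, 0.015]
[3.0, -1.0, 1.0, -0.015, 0.111, 0.015]
[3.0, -1.0, 2.0, -0.015, 0.111, 0.015]
[2.0, -1.0, 2.0, -0.015, 0.111, 0.015]
[2.0, -1.0, 2.0, -0.015, 0.111, 0.015]
[2.0, -1.0, 2.0, -0.015, 0.111, 0.015]
[2.0, -2.0, 3.0, -0.015, 0.111, 0.015]
[1.0, -2.0, 3.0, -0.015, 0.111, 0.015]
[1.0, -2.0, 3.0, -0.015, 0.111, 0.015]
[1.0, -2.0, 3.0, -0.015, 0.111, 0.015]
[0.0, -2.0, 3.0, -0.015, 0.111, 0.015]
per row 3.1
```

drive_tool(plan=[[0, 0, -10, 0, 0, 0], [0, 0, -20, 0, 0, 0], [0, 0, -20, 0, 0, 0], [0, 0, -20, 0, 0, 0], [0, 0, -10, 0, 0, 0], [0, 0, 0, 0, 0, 0], [0, 0, 0, 0, 0, 0], [0, 0, 0, 0, 0, 0]])

```text
time: 19.2
ee_pos: [526.1, 230.1, 59.2]
ee_rot: [0.0, 0.998, 0.063, -0.001]
contact_force: [-0.8, -0.7, -1.4]
finger_gap: 65.7
grip_force: 34.9
```

drive_tool(plan=[[3, -1, 0, -0.015, 0.111, 0.015], [3, -1, 0, -0.015, 0.111, 0.015], [3, -1, 1, -0.015, 0.111, 0.015], [3, -1, 1, -0.015, 0.111, 0.015], [3, -1, 1, -0.015, 0.111, 0.015], [3, -1, 2, -0.015, 0.111, 0.015], [2, -1, 2, -0.015, 0.111, 0.015], [2, -1, 2, -0.015, 0.111, 0.015]])

```text
time: 20.0
ee_pos: [527.4, 228.9, 24.4]
ee_rot: [0.029, 0.979, 0.033, 0.2]
contact_force: [0.3, -0.2, -2.0]
finger_gap: 65.7
grip_force: 34.9
```

drive_tool(plan=[[2, -1, 2, -0.015, 0.111, 0.015], [2, -2, 3, -0.015, 0.111, 0.015], [1, -2, 3, -0.015, 0.111, 0.015], [1, -2, 3, -0.015, 0.111, 0.015], [1, -2, 3, -0.015, 0.111, 0.015], [0, -2, 3, -0.015, 0.111, 0.015], [0, 0, 0, 0, 0, 0], [0, 0, 0, 0, 0, 0]])

```text
time: 20.8
ee_pos: [526.6, 268.0, 62.7]
ee_rot: [0.096, 0.934, -0.003, 0.345]
contact_force: [-0.4, -1.1, -1.4]
finger_gap: 65.8
grip_force: 34.9
```

Run:
```python
from h import *
st(); plan([570,250,60],Rd(-8,90),8)
```

```text
t 20.8 p [526.6 268.   62.7] x [0.762 0.061 0.645] z [ 0.644 -0.181 -0.743] q [-1.89  0.76  1.12  2.33  0.16  0.16 -2.73] gap 65.8 F [-0.4 -1.1 -1.4] grip 34.9
[4.0, 2.0, 4.0, 0.002, 0.106, 0.024]
[3.0, 2.0, 5.0, 0.002, 0.106, 0.024]
[3.0, 2.0, 5.0, 0.002, 0.106, 0.024]
[2.0, 2.0, 5.0, 0.002, 0.106, 0.024]
[2.0, 2.0, 5.0, 0.002, 0.106, 0.024]
[1.0, 1.0, 6.0, 0.002, 0.106, 0.024]
[1.0, 1.0, 6.0, 0.002, 0.106, 0.024]
[0.0, 1.0, 6.0, 0.002, 0.106, 0.024]
per row 5.4
```

```bash
cat > fk.py <<'E'
import numpy as np
from scipy.optimize import least_squares
from scipy.spatial.transform import Rotation as Ro
D=[([1.075,.426,.074,1.606,-.034,1.111,-.067],[229.4,-634.8,178.1],[.94,.34,0],[0,0,-1]),
([.59,.4,-.36,1.74,.16,1.04,.29],[572.2,-250.7,146],[-.111,.994,0],[0,0,-1]),
([.58,.44,-.35,1.77,.18,.96,.27],[571.1,-253.4,106.6],[-.104,.995,0],[0,0,-1]),
([.59,.49,-.33,1.86,.21,.83,.25],[550.1,-255.4,42],[-.104,.995,0],[0,0,-1]),
([.78,.19,-.38,1.99,.08,.98,.46],[423.3,-268,159],[-.104,.995,0],[0,0,-1]),
([-.14,.36,-.48,1.87,.19,.97,-2.17],[523.7,234.3,124.9],[.994,.11,0],[0,0,-1]),
([-.2,.55,-.41,1.96,.33,.7,-2.25],[526.7,230.4,-19.9],[.992,.126,0],[0,0,-1]),
([-1.89,.76,1.12,2.33,.16,.16,-2.73],[526.6,268,62.7],[.762,.061,.645],[.644,-.181,-.743])]
LO=np.array([-2.85,-.5,-1.23,.21,-1.02,.16,-2.73]);HI=np.array([2.85,2.14,1.37,2.46,4.16,2.05,2.73])
def fk(q,P,s):
    h,L1,L2,L3,b,c,d0,d1,a1,a2=P
    r=lambda ax,a:Ro.from_euler(ax,a)
    R=r('z',s*q[0]+b);p=np.array([0,0,h])+R.apply([d0,0,0])
    R=R*r('y',q[1])*r('z',s*q[2]);p=p+R.apply([a1,0,L1])
    R=R*r('y',q[3]);p=p+R.apply([a2,0,0]);R=R*r('z',s*q[4]);p=p+R.apply([0,0,L2])
    R=R*r('y',q[5]);R=R*r('z',s*q[6]+c);p=p+R.apply([0,0,L3])+0*d1
    return p,R
def res(P,s):
    o=[]
    for q,p,x,z in D:
        pp,R=fk(q,P,s);M=R.as_matrix();o+=list((pp-p)/10)+list((M[:,0]-x)*30)+list((M[:,2]-z)*30)
    return np.array(o)
if __name__=="__main__":
    best=None
    for s in(1,-1):
        for b in(0,1.57,3.14,-1.57):
            for c in(0,1.57,3.14,-1.57):
                k=least_squares(res,[330,400,400,200,b,c,0,0,0,0],args=(s,))
                if best is None or k.cost<best[0].cost: best=(k,s)
    k,s=best;print(s,k.cost,k.x.round(3));np.save("P.npy",np.r_[k.x,s])
    for d in D: print(np.r_[fk(d[0],k.x,s)[0]-d[1]].round(1))
E
python3 fk.py
```

```text
-1 5.655490284628474 [ 3.2684600e+02  5.6588300e+02  4.5237600e+02  4.7499300e+02
 -8.4000000e-02  1.4900000e+00  2.0482000e+01  2.8714112e+04
  6.1440000e+00 -6.3710000e+00]
[ 6.4 10.3 -8.6]
[-4.7 -0.2 -2.4]
[ 5.2 -0.9  1.5]
[ 3.8 -5.4  4.1]
[ 5.8  8.2 -0.5]
[-2.  -0.8 -0.1]
[12.   3.1  8.1]
[-2.6 -9.1 -2.1]
```

```bash
cat > ik.py <<'E'
from fk import *
A=np.load("P.npy");P,s=A[:-1],A[-1]
def Rd(x,t): return Ro.from_euler('z',x,degrees=True)*Ro.from_euler('x',180,degrees=True)*Ro.from_euler('y',t,degrees=True)
def ik(p,R,q0,w=.05):
    f=lambda q:np.r_[(fk(q,P,s)[0]-p)/50,(R.inv()*fk(q,P,s)[1]).as_rotvec()*6,w*(q-q0)]
    k=least_squares(f,np.clip(q0,LO+.01,HI-.01),bounds=(LO,HI));return k.x,np.abs(k.fun[:3]*50).max(),np.abs(k.fun[3:6]/6).max()
def reach(p,psi,q0,sg,mx=95,z1=None):
    q,e,r=ik(p,Rd(psi,0),q0)
    if e>4 or r>.03: return None
    q1=q;last=0
    for t in range(5,mx+1,5):
        q2,e,r=ik(p,Rd(psi,sg*t),q)
        if e>6 or r>.04: break
        q=q2;last=t
    return sg*last,q.round(2)
E
python3 - <<'E'
from ik import *
seeds=[np.array(d[0]) for d in D[:7]]
for (x,y) in((500,230),(600,-40),(480,380),(680,240),(500,0)):
  o=[]
  for psi in range(-180,180,30):
    r=[]
    for sg in(1,):
      b=(0,)
      for q0 in (seeds[1],seeds[5]):
        for q7 in (0,):
          k=reach(np.array([x,y,50.]),psi,q0,sg)
          if k and k[0]>b[0]: b=k
      r.append(b[0])
    o.append((psi,r[0]))
  print(x,y,o)
E
```

```text
500 230 [(-180, 60), (-150, 60), (-120, 70), (-90, 95), (-60, 30), (-30, 75), (0, 25), (30, 25), (60, 35), (90, 95), (120, 95), (150, 90)]
600 -40 [(-180, 50), (-150, 60), (-120, 95), (-90, 95), (-60, 70), (-30, 30), (0, 25), (30, 45), (60, 95), (90, 95), (120, 85), (150, 55)]
480 380 [(-180, 60), (-150, 50), (-120, 55), (-90, 75), (-60, 15), (-30, 50), (0, 40), (30, 25), (60, 35), (90, 95), (120, 95), (150, 95)]
680 240 [(-180, 40), (-150, 40), (-120, 50), (-90, 90), (-60, 35), (-30, 80), (0, 30), (30, 30), (60, 70), (90, 95), (120, 95), (150, 55)]
500 0 [(-180, 65), (-150, 70), (-120, 95), (-90, 95), (-60, 65), (-30, 25), (0, 20), (30, 25), (60, 95), (90, 95), (120, 95), (150, 70)]
```

Run:
```python
from ik import *
seeds=[np.array(d[0]) for d in D[:7]]+[np.array([-.15,.4,-.4,1.9,.2,.9,.5])]
for (x,y) in((500,230),(480,260),(520,240)):
  for psi in (120,135,150,165,180,195):
    b=None
    for q0 in seeds:
      for z in(60.,):
        a=reach(np.array([x,y,z]),psi,q0,1);c=reach(np.array([x,y,z]),psi,q0,-1)
        if a and c and (b is None or min(a[0],60)+min(-c[0],60)>b[0]): b=(min(a[0],60)+min(-c[0],60),c,a)
    print(x,y,psi,b)
```

```text
500 230 120 (120, (-95, array([-1.28,  1.33,  0.02,  1.55,  0.94,  1.8 , -1.44])), (95, array([ 0.61,  1.58, -0.83,  1.36, -0.29,  1.56,  0.64])))
500 230 135 (120, (-95, array([-1.36,  1.3 , -0.01,  1.81,  1.08,  1.68, -1.63])), (95, array([ 0.39,  1.6 , -0.8 ,  1.1 , -0.26,  1.85,  0.61])))
500 230 150 (120, (-95, array([-1.41,  1.32, -0.06,  2.05,  1.25,  1.64, -1.89])), (90, array([ 0.26,  1.67, -1.02,  0.88, -0.01,  2.05,  0.47])))
500 230 165 (110, (-50, array([-0.4 ,  0.97, -1.23,  2.46,  1.57,  1.76, -1.44])), (70, array([ 0.05,  1.38, -0.72,  0.9 ,  0.02,  2.04,  0.74])))
500 230 180 (90, (-30, array([ 0.03,  0.4 , -1.07,  2.46,  1.5 ,  0.73, -0.68])), (60, array([-0.08,  1.29, -0.7 ,  0.91,  0.18,  2.04,  0.88])))
500 230 195 (80, (-25, array([-0.19,  0.21, -0.51,  2.45,  1.2 ,  0.25,  0.03])), (55, array([-0.19,  1.24, -0.69,  0.93,  0.31,  2.04,  1.04])))
480 260 120 (120, (-95, array([-1.31,  1.34,  0.01,  1.5 ,  0.91,  1.84, -1.41])), (95, array([ 0.61,  1.59, -0.86,  1.44, -0.28,  1.48,  0.64])))
480 260 135 (120, (-95, array([-1.4 ,  1.31, -0.02,  1.75,  1.04,  1.72, 
[... 839 characters left out ...]
1.36,  1.31,  0.02,  1.77,  1.09,  1.67, -1.59])), (95, array([ 0.36,  1.62, -0.81,  1.03, -0.28,  1.88,  0.59])))
520 240 150 (120, (-95, array([-1.4 ,  1.32, -0.03,  2.02,  1.28,  1.63, -1.85])), (85, array([ 0.21,  1.6 , -0.94,  0.84, -0.04,  2.05,  0.52])))
520 240 165 (120, (-95, array([-1.14,  1.46, -0.35,  2.24,  1.53,  2.05, -2.19])), (70, array([ 0.03,  1.39, -0.7 ,  0.85,  0.  ,  2.05,  0.75])))
520 240 180 (95, (-35, array([ 0.04,  0.58, -1.23,  2.46,  1.62,  1.02, -0.82])), (60, array([-0.19,  1.25, -0.43,  0.85,  0.01,  2.05,  1.03])))
520 240 195 (85, (-30, array([ 0.29,  0.48, -1.23,  2.46,  1.63,  0.66, -0.41])), (55, array([-0.38,  1.2 , -0.2 ,  0.85,  0.02,  2.05,  1.29])))
```

The arm cannot tilt that far forward, but the plane with tool x at heading 135° allows about ±90°. I'll go back to vertical, turn to heading 135° and set the tray down for a tilted regrasp.

Run:
```python
from h import *
R1=Rd(5,0); plan([500,260,110],R1,8); plan([460,280,110],Rd(135),18,p0=[500,260,110],R0=R1)
```

```text
[1.0, 2.0, -6.0, 0.028, -0.087, -0.011]
[1.0, 2.0, -6.0, 0.028, -0.087, -0.011]
[0.0, 2.0, -7.0, 0.028, -0.087, -0.011]
[-1.0, 2.0, -7.0, 0.028, -0.087, -0.011]
[-1.0, 2.0, -7.0, 0.028, -0.087, -0.011]
[-2.0, 1.0, -6.0, 0.028, -0.087, -0.011]
[-2.0, 1.0, -6.0, 0.028, -0.087, -0.011]
[-3.0, 1.0, -6.0, 0.028, -0.087, -0.011]
per row 5.9
[-2.0, -1.0, 0.0, 0.0, 0.0, -0.126]
[-2.0, -2.0, 0.0, 0.0, 0.0, -0.126]
[-2.0, -2.0, 0.0, 0.0, 0.0, -0.126]
[-1.0, -2.0, 0.0, 0.0, 0.0, -0.126]
[-1.0, -2.0, 0.0, 0.0, 0.0, -0.126]
[-1.0, -2.0, 0.0, 0.0, 0.0, -0.126]
[-1.0, -2.0, 0.0, 0.0, 0.0, -0.126]
[0.0, -2.0, 0.0, 0.0, 0.0, -0.126]
[0.0, -2.0, 0.0, 0.0, 0.0, -0.126]
[0.0, -2.0, 0.0, 0.0, 0.0, -0.126]
[1.0, -2.0, 0.0, 0.0, 0.0, -0.126]
[1.0, -2.0, 0.0, 0.0, 0.0, -0.126]
[1.0, -2.0, 0.0, 0.0, 0.0, -0.126]
[1.0, -2.0, 0.0, 0.0, 0.0, -0.126]
[2.0, -2.0, 0.0, 0.0, 0.0, -0.126]
[2.0, -2.0, 0.0, 0.0, 0.0, -0.126]
[2.0, -1.0, 0.0, 0.0, 0.0, -0.126]
[2.0, -1.0, 0.0, 0.0, 0.0, -0.126]
per row 2.2
```

drive_tool(plan=[[1, 2, -6, 0.028, -0.087, -0.011], [1, 2, -6, 0.028, -0.087, -0.011], [0, 2, -7, 0.028, -0.087, -0.011], [-1, 2, -7, 0.028, -0.087, -0.011], [-1, 2, -7, 0.028, -0.087, -0.011], [-2, 1, -6, 0.028, -0.087, -0.011], [-2, 1, -6, 0.028, -0.087, -0.011], [-3, 1, -6, 0.028, -0.087, -0.011]])

```text
time: 21.6
ee_pos: [502.0, 257.1, 111.5]
ee_rot: [-0.003, 0.999, 0.038, 0.004]
contact_force: [0.5, -0.2, -2.0]
finger_gap: 66.0
grip_force: 34.9
```

Run:
```python
from h import *
st(); plan([460,280,110],Rd(135),18)
```

```text
t 21.6 p [502.  257.1 111.5] x [0.997 0.077 0.007] z [ 0.007  0.005 -1.   ] q [-1.03  0.35  0.54  1.96 -0.23  0.89 -1.86] gap 66.0 F [ 0.5 -0.2 -2. ] grip 34.9
[-2.0, -1.0, 0.0, 0.0, -0.001, -0.127]
[-2.0, -2.0, 0.0, 0.0, -0.001, -0.127]
[-2.0, -2.0, 0.0, 0.0, -0.001, -0.127]
[-2.0, -2.0, 0.0, 0.0, -0.001, -0.127]
[-1.0, -2.0, 0.0, 0.0, -0.001, -0.127]
[-1.0, -2.0, 0.0, 0.0, -0.001, -0.127]
[-1.0, -3.0, 0.0, 0.0, -0.001, -0.127]
[0.0, -3.0, 0.0, 0.0, -0.001, -0.127]
[0.0, -3.0, 0.0, 0.0, -0.001, -0.127]
[0.0, -3.0, 0.0, 0.0, -0.001, -0.127]
[1.0, -3.0, 0.0, 0.0, -0.001, -0.127]
[1.0, -2.0, 0.0, 0.0, -0.001, -0.127]
[1.0, -2.0, 0.0, 0.0, -0.001, -0.127]
[2.0, -2.0, 0.0, 0.0, -0.001, -0.127]
[2.0, -2.0, 0.0, 0.0, -0.001, -0.127]
[2.0, -2.0, 0.0, 0.0, -0.001, -0.127]
[2.0, -1.0, 0.0, 0.0, -0.001, -0.127]
[2.0, -1.0, 0.0, 0.0, -0.001, -0.127]
per row 2.3
```

drive_tool(plan=[[-3, -1, 0, 0, 0, -0.142], [-2, -2, 0, 0, 0, -0.142], [-2, -2, 0, 0, 0, -0.142], [-2, -2, 0, 0, 0, -0.142], [-1, -3, 0, 0, 0, -0.142], [-1, -3, 0, 0, 0, -0.142], [0, -3, 0, 0, 0, -0.142], [0, -3, 0, 0, 0, -0.142]])

```text
time: 22.4
ee_pos: [480.8, 267.5, 110.3]
ee_rot: [0.002, 0.82, 0.572, 0.005]
contact_force: [-0.3, 0.0, -0.6]
finger_gap: 65.8
grip_force: 34.9
```

drive_tool(plan=[[1, -3, 0, 0, 0, -0.142], [1, -3, 0, 0, 0, -0.142], [1, -3, 0, 0, 0, -0.142], [2, -2, 0, 0, 0, -0.142], [2, -2, 0, 0, 0, -0.142], [2, -2, 0, 0, 0, -0.142], [3, -1, 0, 0, 0, -0.142], [3, -1, 0, 0, 0, -0.142]])

```text
time: 23.2
ee_pos: [460.8, 280.8, 110.2]
ee_rot: [0.005, 0.384, 0.923, 0.003]
contact_force: [0.4, -0.1, -2.1]
finger_gap: 65.8
grip_force: 34.9
```

Run:
```python
from h import *
st(); plan([460,280,-17],Rd(135),7)
```

```text
t 23.2 p [460.8 280.8 110.2] x [-0.705  0.709 -0.007] z [ 0.011  0.001 -1.   ] q [-0.73  0.28  0.07  1.99 -0.02  0.87  0.13] gap 65.8 F [ 0.4 -0.1 -2.1] grip 34.9
[0.0, 0.0, 18.0, 0.001, 0.001, 0.0]
[0.0, 0.0, 18.0, 0.001, 0.001, 0.0]
[0.0, 0.0, 18.0, 0.001, 0.001, 0.0]
[0.0, 0.0, 18.0, 0.001, 0.001, 0.0]
[0.0, 0.0, 18.0, 0.001, 0.001, 0.0]
[0.0, 0.0, 18.0, 0.001, 0.001, 0.0]
[0.0, 0.0, 18.0, 0.001, 0.001, 0.0]
per row 18.2
```

drive_tool(plan=[[0, 0, 25, 0, 0, 0], [0, 0, 30, 0, 0, 0], [0, 0, 30, 0, 0, 0], [0, 0, 22, 0, 0, 0], [0, 0, 12, 0, 0, 0], [0, 0, 6, 0, 0, 0], [0, 0, 4, 0, 0, 0], [0, 0, 0, 0, 0, 0]])

```text
time: 24.0
ee_pos: [461.4, 282.6, -19.6]
ee_rot: [0.004, 0.385, 0.923, 0.002]
contact_force: [-0.3, -0.2, -0.9]
finger_gap: 65.9
grip_force: 34.9
```

drive_tool(plan=[[0, 0, 0, 0, 0, 0], [0, 0, 0, 0, 0, 0], [0, 0, 0, 0, 0, 0], [0, 0, -10, 0, 0, 0], [0, 0, -20, 0, 0, 0], [0, 0, -20, 0, 0, 0], [0, 0, -10, 0, 0, 0], [0, 0, 0, 0, 0, 0]], grip=92)

```text
time: 24.8
ee_pos: [460.9, 283.5, 41.0]
ee_rot: [0.005, 0.385, 0.923, 0.003]
contact_force: [-0.2, -0.1, 0.1]
finger_gap: 92.2
grip_force: 0.0
```

Run:
```python
from h import *
st(); R1=Rd(135,-50); u=np.array([-.705,.709,0]); c=np.array([460.8,280.8,0])-26*u; z=R1.as_matrix()[:,2]
tcp=c+10*u+[0,0,22-27]+19*z; print(c,tcp)
a=tcp-80*z*1.0; print("pre",a); plan(a,R1,8)
f=vision.grab_frame("top");h=cv2.cvtColor(np.array(f["image"]),cv2.COLOR_RGB2HSV);print(proj(f,[c[0],c[1],36]))
plan(tcp,R1,6,p0=a,R0=R1)
```

```text
t 24.8 p [460.9 283.5  41. ] x [-0.704  0.711 -0.006] z [ 0.01   0.001 -1.   ] q [-0.73  0.37  0.07  2.04 -0.03  0.72  0.14] gap 92.2 F [-0.2 -0.1  0.1] grip 0.0
[479.13  262.366   0.   ] [482.37182919 259.16417081 -17.21296458]
pre [439.03781155 302.49818845  34.21004419]
[4.0, 0.0, 1.0, 0.001, -0.108, -0.001]
[4.0, 0.0, 0.0, 0.001, -0.108, -0.001]
[4.0, 0.0, 0.0, 0.001, -0.108, -0.001]
[4.0, 0.0, 0.0, 0.001, -0.108, -0.001]
[4.0, 0.0, -1.0, 0.001, -0.108, -0.001]
[4.0, 0.0, -1.0, 0.001, -0.108, -0.001]
[3.0, 0.0, -2.0, 0.001, -0.108, -0.001]
[3.0, 0.0, -2.0, 0.001, -0.108, -0.001]
per row 2.7
[200.34243085 231.73346948]
[0.0, 0.0, 13.0, 0.0, 0.0, 0.0]
[0.0, 0.0, 13.0, 0.0, 0.0, 0.0]
[0.0, 0.0, 13.0, 0.0, 0.0, 0.0]
[0.0, 0.0, 13.0, 0.0, 0.0, 0.0]
[0.0, 0.0, 13.0, 0.0, 0.0, 0.0]
[0.0, 0.0, 13.0, 0.0, 0.0, 0.0]
per row 8.6
```

drive_tool(plan=[[4, 0, 1, 0, -0.108, 0], [4, 0, 0, 0, -0.108, 0], [4, 0, 0, 0, -0.108, 0], [4, 0, 0, 0, -0.108, 0], [4, 0, -1, 0, -0.108, 0], [4, 0, -1, 0, -0.108, 0], [3, 0, -2, 0, -0.108, 0], [3, 0, -2, 0, -0.108, 0]])

```text
time: 25.65
ee_pos: [438.0, 305.0, 32.6]
ee_rot: [0.39, 0.349, 0.837, -0.16]
contact_force: [-0.0, -0.8, -0.0]
finger_gap: 92.1
grip_force: 0.0
```

Run:
```python
from h import *
vision.grab_frame("side");st(); R1=Rd(135,-50); plan([483,260.5,-17],R1,7)
f=vision.grab_frame("wrist"); h=cv2.cvtColor(np.array(f["image"]),cv2.COLOR_RGB2HSV); m=((h[...,0]>17)&(h[...,0]<32)&(h[...,2]>120)&(h[...,1]>50)).astype(np.uint8)*255
m[275:]=0;c=max(cv2.findContours(m,0,2)[0],key=cv2.contourArea);r=cv2.boundingRect(c);print(r,cv2.minAreaRect(c))
```

```text
t 25.7 p [435.2 307.1  29.7] x [-0.453  0.452 -0.768] z [ 0.545 -0.541 -0.64 ] q [-1.57  0.7   0.37  2.04  0.65  0.99 -0.97] gap 91.8 F [-6.1  2.9 -5.8] grip 0.0
[-1.0, 0.0, 12.0, 0.0, 0.0, 0.0]
[-1.0, 0.0, 12.0, 0.0, 0.0, 0.0]
[-1.0, 0.0, 12.0, 0.0, 0.0, 0.0]
[-1.0, 0.0, 12.0, 0.0, 0.0, 0.0]
[-1.0, 0.0, 12.0, 0.0, 0.0, 0.0]
[-1.0, 0.0, 12.0, 0.0, 0.0, 0.0]
[-1.0, 0.0, 12.0, 0.0, 0.0, 0.0]
per row 6.8
(232, 206, 96, 69) ((279.5, 240.0), (95.0, 68.0), 0.0)
```

Run:
```python
from h import *
st(); p=np.array(arm.state()["ee_pos"]);M=rot().as_matrix()
o=[]
for n in("side","top"):
    f=vision.grab_frame(n);im=np.array(f["image"]).copy();c=proj(f,p).astype(int)
    S=4;w=50;x0,y0=c[0]-w,c[1]-w;im=cv2.resize(im[y0:y0+2*w,x0:x0+2*w],None,fx=S,fy=S,interpolation=3)
    for d,col in((np.zeros(3),(255,255,255)),(np.array([0,0,27]),(255,0,0)),(-27*M[:,2],(0,255,255))):
        for sg in(1,-1):
            q=(proj(f,p+d+sg*46*M[:,1])-[x0,y0])*S;cv2.circle(im,tuple(q.astype(int)),3,col,-1)
    o.append(im)
cv2.imwrite("pics/m6.png",cv2.cvtColor(np.hstack(o),4))
```

```text
t 25.75 p [435.8 306.4  29.8] x [-0.457  0.455 -0.764] z [ 0.542 -0.539 -0.645] q [-1.57  0.7   0.37  2.04  0.65  0.98 -0.96] gap 92.0 F [ 0.1 -1.1 -0.6] grip 0.0
```

View pics/m6.png

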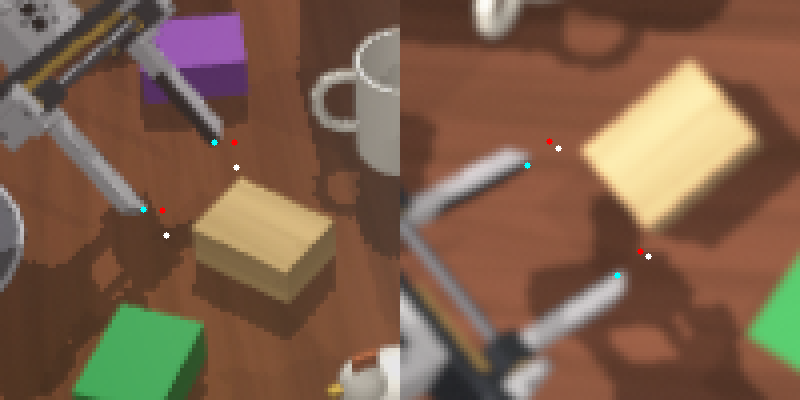

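The side crop (left) shows the real fingertips at (215,140) and (143,209), and the top crop (right) agrees. They sit on the cyan markers, so the tips are 27 mm short of the reported TCP along the tool axis, and heights are not biased. The grasp point is therefore TCP − 46 mm along z.

drive_tool(plan=[[-13, 0, 0, 0, 0, 0], [-14, 0, 10, 0, 0, 0], [0, 0, 20, 0, 0, 0], [0, 0, 20, 0, 0, 0], [0, 0, 20, 0, 0, 0], [0, 0, 14, 0, 0, 0], [0, 0, 6, 0, 0, 0], [0, 0, 0, 0, 0, 0]])

```text
time: 26.65
ee_pos: [499.7, 242.3, -4.6]
ee_rot: [0.388, 0.351, 0.837, -0.16]
contact_force: [0.4, 0.6, 1.2]
finger_gap: 92.2
grip_force: 0.0
```

drive_tool(plan=[[0, 0, 0, 0, 0, 0], [0, 0, 0, 0, 0, 0], [0, 0, 0, 0, 0, 0], [0, 0, 0, 0, 0, 0], [0, 0, 0, 0, 0, 0], [0, 0, 0, 0, 0, 0], [0, 0, 0, 0, 0, 0], [0, 0, 0, 0, 0, 0]], grip=0, newtons=35)

```text
time: 27.45
ee_pos: [499.0, 244.1, -4.7]
ee_rot: [0.388, 0.35, 0.838, -0.159]
contact_force: [-5.0, 1.6, 6.0]
finger_gap: 65.6
grip_force: 34.9
```

```bash
cat >> h.py <<'E'
def planG(G,R,n,G0=None,R0=None):
    "like plan, for the grasp point 46 mm behind the reported TCP; the path of the grasp point is straight"
    Rc=rot() if R0 is None else R0; zc=lambda R:R.as_matrix()[:,2]
    g=np.array(arm.state()["ee_pos"])-46*zc(Rc) if G0 is None else np.array(G0,float)
    w=(Rc.inv()*R).as_rotvec()/n; G=np.array(G,float); p=g+46*zc(Rc)
    for i in range(n):
        Rn=Rc*Ro.from_rotvec(w); pn=g+(G-g)*(i+1)/n+46*zc(Rn); d=Rc.inv().apply(pn-p)
        print([float(a)+0. for a in list(d.round(0))+list(w.round(3))]); p=p+Rc.apply(d.round(0)); Rc=Rn
def grasp(): 
    return np.array(arm.state()["ee_pos"])-46*rot().as_matrix()[:,2]
E
python3 - <<'E'
from h import *
st(); g=grasp(); print("G",g); 
planG([472,272,90],Rd(135,40),16,G0=g+[0,0,50],R0=rot())
print(rot().inv().apply([0,0,50]))
E
```

```text
t 27.45 p [499.  244.1  -4.7] x [-0.454  0.464 -0.761] z [ 0.538 -0.538 -0.649] q [-1.46  0.76  0.43  2.1   0.76  0.81 -0.99] gap 65.6 F [-5.   1.6  6. ] grip 34.9
G [474.24525792 268.84654987  25.11592796]
[4.0, 0.0, -1.0, 0.0, 0.098, 0.0]
[4.0, 0.0, -1.0, 0.0, 0.098, 0.0]
[4.0, 0.0, -1.0, 0.0, 0.098, 0.0]
[4.0, 0.0, -1.0, 0.0, 0.098, 0.0]
[5.0, 0.0, -1.0, 0.0, 0.098, 0.0]
[4.0, 0.0, -2.0, 0.0, 0.098, 0.0]
[4.0, 0.0, -1.0, 0.0, 0.098, 0.0]
[5.0, 0.0, -1.0, 0.0, 0.098, 0.0]
[5.0, 0.0, -1.0, 0.0, 0.098, 0.0]
[4.0, 0.0, -1.0, 0.0, 0.098, 0.0]
[5.0, 0.0, -1.0, 0.0, 0.098, 0.0]
[5.0, 0.0, -1.0, 0.0, 0.098, 0.0]
[5.0, 0.0, -1.0, 0.0, 0.098, 0.0]
[5.0, 0.0, -1.0, 0.0, 0.098, 0.0]
[5.0, 0.0, -1.0, 0.0, 0.098, 0.0]
[6.0, 0.0, -1.0, 0.0, 0.098, 0.0]
[-38.03910566   0.26792545 -32.44926281]
```

drive_tool(plan=[[-8, 0, -6, 0, 0, 0], [-15, 0, -13, 0, 0, 0], [-15, 0, -13, 0, 0, 0], [0, 0, 0, 0, 0, 0], [4, 0, -1, 0, 0.098, 0], [4, 0, -1, 0, 0.098, 0], [4, 0, -1, 0, 0.098, 0], [4, 0, -1, 0, 0.098, 0]])

```text
time: 28.25
ee_pos: [488.7, 253.9, 37.5]
ee_rot: [0.216, 0.375, 0.898, -0.087]
contact_force: [-0.2, 0.2, -1.1]
finger_gap: 65.7
grip_force: 34.9
```

drive_tool(plan=[[5, 0, -1, 0, 0.098, 0], [4, 0, -2, 0, 0.098, 0], [4, 0, -1, 0, 0.098, 0], [5, 0, -1, 0, 0.098, 0], [5, 0, -1, 0, 0.098, 0], [4, 0, -1, 0, 0.098, 0], [5, 0, -1, 0, 0.098, 0], [5, 0, -1, 0, 0.098, 0]])

```text
time: 29.05
ee_pos: [462.9, 279.8, 41.9]
ee_rot: [-0.144, 0.38, 0.911, 0.063]
contact_force: [-0.6, 0.4, -2.2]
finger_gap: 65.7
grip_force: 34.9
```

drive_tool(plan=[[5, 0, -1, 0, 0.098, 0], [5, 0, -1, 0, 0.098, 0], [5, 0, -1, 0, 0.098, 0], [6, 0, -1, 0, 0.098, 0], [0, 0, 0, 0, 0, 0], [0, 0, 0, 0, 0, 0], [0, 0, 0, 0, 0, 0], [0, 0, 0, 0, 0, 0]])

```text
time: 29.85
ee_pos: [450.4, 292.7, 55.0]
ee_rot: [-0.316, 0.36, 0.867, 0.135]
contact_force: [-0.9, 0.1, -0.7]
finger_gap: 65.9
grip_force: 34.9
```

Run:
```python
from h import *
st(); g=grasp(); print("G",g);R=rot();M=R.as_matrix();t=np.degrees(np.arctan2(M[2,0],-M[2,2]));print("tilt",t,"y",M[:,1])
planG([g[0],g[1],53],Rd(135,40.5),6)
```

```text
t 29.85 p [450.4 292.7  55. ] x [-0.541  0.539  0.645] z [-0.452  0.461 -0.764] q [-0.14  0.62 -0.18  1.83 -0.57  1.12  0.84] gap 65.9 F [-0.9  0.1 -0.7] grip 34.9
G [471.13770578 271.46923256  90.17768684]
tilt 40.19337645139553 y [0.70934924 0.7048332  0.00581581]
[-4.0, 0.0, 5.0, 0.001, 0.001, 0.0]
[-4.0, 0.0, 4.0, 0.001, 0.001, 0.0]
[-4.0, 0.0, 5.0, 0.001, 0.001, 0.0]
[-4.0, 0.0, 5.0, 0.001, 0.001, 0.0]
[-4.0, 0.0, 5.0, 0.001, 0.001, 0.0]
[-4.0, 0.0, 4.0, 0.001, 0.001, 0.0]
```

drive_tool(plan=[[-5, 0, 6, 0, 0, 0], [-6, 0, 7, 0, 0, 0], [-5, 0, 6, 0, 0, 0], [-4, 0, 4, 0, 0, 0], [-2, 0, 3, 0, 0, 0], [-2, 0, 2, 0, 0, 0], [0, 0, 0, 0, 0, 0], [0, 0, 0, 0, 0, 0]])

```text
time: 30.65
ee_pos: [451.2, 291.8, 17.7]
ee_rot: [-0.317, 0.361, 0.867, 0.135]
contact_force: [0.5, -0.2, -1.3]
finger_gap: 66.0
grip_force: 34.9
```

Run:
```python
from h import *
st(); print(grasp())
```

```text
t 30.65 p [451.2 291.8  17.7] x [-0.539  0.54   0.647] z [-0.452  0.462 -0.763] q [-0.13  0.68 -0.19  1.83 -0.57  1.07  0.87] gap 66.0 F [ 0.5 -0.2 -1.3] grip 34.9
[472.02384323 270.56928113  52.80241608]
```

drive_tool(plan=[[-1, 0, 1, 0, 0, 0], [-1, 0, 1, 0, 0, 0], [0, 0, 0, 0, 0, 0], [0, 0, 0, 0, 0, 0], [0, 0, 0, 0, 0, 0], [0, 0, 0, 0, 0, 0], [0, 0, 0, 0, 0, 0], [0, 0, 0, 0, 0, 0]])

```text
time: 31.45
ee_pos: [451.6, 291.8, 15.5]
ee_rot: [-0.317, 0.361, 0.867, 0.135]
contact_force: [1.1, -1.8, 7.0]
finger_gap: 65.6
grip_force: 35.0
```

drive_tool(plan=[[0, 0, 0, 0, 0, 0], [0, 0, 0, 0, 0, 0], [0, 0, 0, 0, 0, 0], [0, 0, 0, 0, 0, 0], [0, 0, -15, 0, 0, 0], [0, 0, -30, 0, 0, 0], [0, 0, -35, 0, 0, 0], [0, 0, -20, 0, 0, 0]], grip=90)

```text
time: 32.25
ee_pos: [498.9, 243.6, 93.6]
ee_rot: [-0.316, 0.361, 0.867, 0.135]
contact_force: [-0.2, 0.0, -0.3]
finger_gap: 90.4
grip_force: 0.0
```

Run:
```python
from h import *
st(); print(grasp())
f=vision.grab_frame("top");g=vision.grab_frame("side")
for n,f in(("top",f),("side",g)):
    h=cv2.cvtColor(np.array(f["image"]),cv2.COLOR_RGB2HSV); m=((h[...,0]>15)&(h[...,0]<32)&(h[...,2]>90)&(h[...,1]>45)).astype(np.uint8)*255
    k=np.zeros_like(m); c=proj(f,[480,262,45]).astype(int); k[c[1]-35:c[1]+35,c[0]-35:c[0]+35]=m[c[1]-35:c[1]+35,c[0]-35:c[0]+35]
    for cc in cv2.findContours(k,0,2)[0]:
        if cv2.contourArea(cc)>60: print(n,c,cv2.boundingRect(cc),cv2.contourArea(cc))
a=[cv2.resize(np.array(f["image"])[y-40:y+40,x-50:x+50],(400,320),interpolation=3) for f,(x,y) in ((f,proj(f,[480,262,45]).astype(int)) for f in(vision.grab_frame("top"),g))]
cv2.imwrite("pics/s7.png",cv2.cvtColor(np.hstack(a),4))
```

```text
t 32.25 p [498.9 243.6  93.6] x [-0.54   0.541  0.645] z [-0.449  0.463 -0.764] q [-0.08  0.62 -0.14  1.72 -0.52  1.26  0.84] gap 90.4 F [-0.2  0.  -0.3] grip 0.0
[519.56045752 222.31178055 128.71146147]
top [199 230] (177, 219, 31, 32) 457.0
side [249 165] (233, 144, 23, 38) 533.0
```

View pics/s7.png

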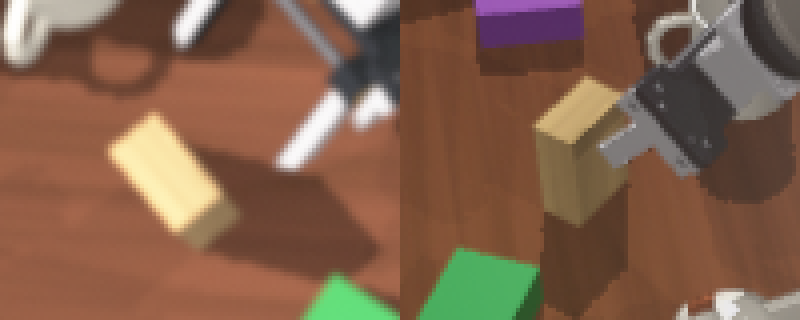

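The crops show the tray standing on its end with the gripper clear: (165,180) in the top crop, (585,150) in the side crop. That is my last view. The second tilt uses the same approach.

Run:
```python
from h import *
f=vision.grab_frame("top")
P=[ray(f,149+a/4-.4,190+b/4-.4,90)[:2] for a,b in((108,150),(155,113),(225,205),(180,238))];print(np.round(P,1).tolist(),np.mean(P,0))
R1=Rd(135,-50);u=np.array([-.707,.707,0]);z=R1.as_matrix()[:,2]
g=np.array([472,270.6,50])+13*u; pre=g-80*z; print(g,pre)
planG([430,312,160],R1,15)
print(); planG(pre,R1,3,G0=[430,312,160],R0=R1)
```

```text
[[477.7, 315.4], [502.9, 289.1], [448.9, 239.8], [426.7, 265.1]] [464.03194392 277.31203342]
[462.809 279.791  50.   ] [419.47498237 323.12501763 101.42300877]
[3.0, 0.0, 3.0, 0.0, -0.105, 0.0]
[3.0, 0.0, 3.0, 0.0, -0.105, 0.0]
[4.0, 0.0, 2.0, 0.0, -0.105, 0.0]
[3.0, 0.0, 0.0, 0.0, -0.105, 0.0]
[4.0, 0.0, 0.0, 0.0, -0.105, 0.0]
[4.0, 0.0, -1.0, 0.0, -0.105, 0.0]
[4.0, 0.0, -2.0, 0.0, -0.105, 0.0]
[3.0, 0.0, -2.0, 0.0, -0.105, 0.0]
[3.0, 0.0, -4.0, 0.0, -0.105, 0.0]
[3.0, 0.0, -4.0, 0.0, -0.105, 0.0]
[2.0, 0.0, -6.0, 0.0, -0.105, 0.0]
[1.0, 0.0, -5.0, 0.0, -0.105, 0.0]
[1.0, 0.0, -7.0, 0.0, -0.105, 0.0]
[1.0, 0.0, -7.0, 0.0, -0.105, 0.0]
[-1.0, 0.0, -8.0, 0.0, -0.105, 0.0]

[18.0, 0.0, 9.0, 0.0, 0.0, 0.0]
[18.0, 0.0, 8.0, 0.0, 0.0, 0.0]
[19.0, 0.0, 9.0, 0.0, 0.0, 0.0]
```

drive_tool(plan=[[3, 0, 3, 0, -0.105, 0], [3, 0, 3, 0, -0.105, 0], [4, 0, 2, 0, -0.105, 0], [3, 0, 0, 0, -0.105, 0], [4, 0, 0, 0, -0.105, 0], [4, 0, -1, 0, -0.105, 0], [4, 0, -2, 0, -0.105, 0], [3, 0, -2, 0, -0.105, 0]])

```text
time: 33.25
ee_pos: [474.4, 267.5, 98.2]
ee_rot: [0.066, 0.384, 0.921, -0.024]
contact_force: [0.5, -1.2, -0.1]
finger_gap: 89.8
grip_force: 0.0
```

drive_tool(plan=[[3, 0, -4, 0, -0.105, 0], [3, 0, -4, 0, -0.105, 0], [2, 0, -6, 0, -0.105, 0], [1, 0, -5, 0, -0.105, 0], [1, 0, -7, 0, -0.105, 0], [1, 0, -7, 0, -0.105, 0], [-1, 0, -8, 0, -0.105, 0], [0, 0, 0, 0, 0, 0]])

```text
time: 34.05
ee_pos: [451.9, 289.7, 128.5]
ee_rot: [0.392, 0.346, 0.837, -0.162]
contact_force: [0.1, 0.2, -0.4]
finger_gap: 90.1
grip_force: 0.0
```

Run:
```python
from h import *
st();print(grasp());R1=Rd(135,-50);pre=[419,323,101]
planG(pre,R1,5);print();planG([462.8,279.8,50],R1,5,G0=pre,R0=R1)
```

```text
t 34.05 p [451.9 289.7 128.5] x [-0.454  0.452 -0.768] z [ 0.544 -0.541 -0.641] q [-1.32  0.48  0.1   2.02  0.78  1.22 -0.94] gap 90.1 F [ 0.1  0.2 -0.4] grip 0.0
[426.8482764  314.60047217 157.95288245]
[10.0, 0.0, 6.0, 0.0, 0.001, 0.0]
[10.0, 0.0, 5.0, 0.0, 0.001, 0.0]
[11.0, 0.0, 6.0, 0.0, 0.001, 0.0]
[10.0, 0.0, 5.0, 0.0, 0.001, 0.0]
[10.0, 0.0, 6.0, 0.0, 0.001, 0.0]

[0.0, 0.0, 16.0, 0.0, 0.0, 0.0]
[0.0, 0.0, 16.0, 0.0, 0.0, 0.0]
[0.0, 0.0, 16.0, 0.0, 0.0, 0.0]
[0.0, 0.0, 16.0, 0.0, 0.0, 0.0]
[0.0, 0.0, 16.0, 0.0, 0.0, 0.0]
```

drive_tool(plan=[[13, 0, 7, 0, 0, 0], [13, 0, 7, 0, 0, 0], [13, 0, 7, 0, 0, 0], [12, 0, 7, 0, 0, 0], [0, 0, 15, 0, 0, 0], [0, 0, 20, 0, 0, 0], [0, 0, 20, 0, 0, 0], [0, 0, 15, 0, 0, 0]])

```text
time: 34.85
ee_pos: [485.9, 255.6, 27.8]
ee_rot: [0.391, 0.35, 0.836, -0.161]
contact_force: [0.3, 0.0, 0.5]
finger_gap: 90.2
grip_force: 0.0
```

drive_tool(plan=[[0, 0, 10, 0, 0, 0], [0, 0, 0, 0, 0, 0], [0, 0, 0, 0, 0, 0], [0, 0, 0, 0, 0, 0], [0, 0, 0, 0, 0, 0], [0, 0, 0, 0, 0, 0], [0, 0, 0, 0, 0, 0], [0, 0, 0, 0, 0, 0]], grip=0)

```text
time: 35.65
ee_pos: [490.3, 252.8, 22.4]
ee_rot: [0.391, 0.35, 0.836, -0.16]
contact_force: [-2.2, 4.1, 6.0]
finger_gap: 65.6
grip_force: 35.0
```

Run:
```python
from h import *
st();g=grasp();print(g);R=rot();print(R.inv().apply([0,0,45]))
planG(g+[0,0,60],R*Ro.from_euler('y',90,degrees=True),16,G0=g+[0,0,45],R0=R)
```

```text
t 35.65 p [490.3 252.8  22.4] x [-0.45   0.46  -0.765] z [ 0.541 -0.541 -0.644] q [-1.26  0.66  0.14  2.08  0.89  1.01 -1.08] gap 65.6 F [-2.2  4.1  6. ] grip 35.0
[465.39351922 277.68870119  52.00197508]
[-34.43712487   0.25396789 -28.96584077]
[4.0, 0.0, -1.0, 0.0, 0.098, 0.0]
[4.0, 0.0, -1.0, 0.0, 0.098, 0.0]
[4.0, 0.0, -1.0, 0.0, 0.098, 0.0]
[4.0, 0.0, -1.0, 0.0, 0.098, 0.0]
[4.0, 0.0, -1.0, 0.0, 0.098, 0.0]
[4.0, 0.0, -1.0, 0.0, 0.098, 0.0]
[4.0, 0.0, -1.0, 0.0, 0.098, 0.0]
[4.0, 0.0, -1.0, 0.0, 0.098, 0.0]
[5.0, 0.0, -1.0, 0.0, 0.098, 0.0]
[4.0, 0.0, -2.0, 0.0, 0.098, 0.0]
[5.0, 0.0, -1.0, 0.0, 0.098, 0.0]
[5.0, 0.0, -1.0, 0.0, 0.098, 0.0]
[4.0, 0.0, -1.0, 0.0, 0.098, 0.0]
[5.0, 0.0, -1.0, 0.0, 0.098, 0.0]
[5.0, 0.0, -1.0, 0.0, 0.098, 0.0]
[5.0, 0.0, -1.0, 0.0, 0.098, 0.0]
```

drive_tool(plan=[[-8, 0, -7, 0, 0, 0], [-14, 0, -11, 0, 0, 0], [-12, 0, -11, 0, 0, 0], [0, 0, 0, 0, 0, 0], [4, 0, -1, 0, 0.098, 0], [4, 0, -1, 0, 0.098, 0], [4, 0, -1, 0, 0.098, 0], [4, 0, -1, 0, 0.098, 0]])

```text
time: 36.45
ee_pos: [479.5, 263.2, 59.5]
ee_rot: [0.219, 0.374, 0.897, -0.088]
contact_force: [0.0, -0.9, -2.0]
finger_gap: 65.6
grip_force: 35.0
```

drive_tool(plan=[[4, 0, -1, 0, 0.098, 0], [4, 0, -1, 0, 0.098, 0], [4, 0, -1, 0, 0.098, 0], [4, 0, -1, 0, 0.098, 0], [5, 0, -1, 0, 0.098, 0], [4, 0, -2, 0, 0.098, 0], [5, 0, -1, 0, 0.098, 0], [5, 0, -1, 0, 0.098, 0]])

```text
time: 37.25
ee_pos: [455.3, 287.5, 64.5]
ee_rot: [-0.14, 0.38, 0.912, 0.062]
contact_force: [-1.2, -0.1, -1.8]
finger_gap: 65.8
grip_force: 35.0
```

drive_tool(plan=[[4, 0, -1, 0, 0.098, 0], [5, 0, -1, 0, 0.098, 0], [5, 0, -1, 0, 0.098, 0], [5, 0, -1, 0, 0.098, 0], [0, 0, 0, 0, 0, 0], [0, 0, 0, 0, 0, 0], [0, 0, 0, 0, 0, 0], [0, 0, 0, 0, 0, 0]])

```text
time: 38.05
ee_pos: [443.9, 299.0, 76.6]
ee_rot: [-0.313, 0.36, 0.869, 0.133]
contact_force: [0.7, -0.3, -1.1]
finger_gap: 66.0
grip_force: 35.0
```

Run:
```python
from h import *
st();g=grasp();print(g);R=rot();print(R.inv().apply([0,0,22-g[2]]))
```

```text
t 38.05 p [443.9 299.   76.6] x [-0.544  0.542  0.64 ] z [-0.448  0.457 -0.768] q [-0.05  0.6  -0.31  1.83 -0.5   1.11  0.75] gap 66.0 F [ 0.7 -0.3 -1.1] grip 35.0
[464.47828227 278.01320326 111.9013553 ]
[-57.52998688  -0.52712517  69.08166495]
```

drive_tool(plan=[[-8, 0, 10, 0, 0, 0], [-12, 0, 15, 0, 0, 0], [-13, 0, 15, 0, 0, 0], [-11, 0, 13, 0, 0, 0], [-7, 0, 8, 0, 0, 0], [-3, 0, 4, 0, 0, 0], [-2, 0, 3, 0, 0, 0], [0, 0, 0, 0, 0, 0]])

```text
time: 38.85
ee_pos: [444.2, 299.1, -12.2]
ee_rot: [-0.314, 0.361, 0.868, 0.134]
contact_force: [0.7, 0.5, -0.5]
finger_gap: 65.7
grip_force: 35.0
```

drive_tool(plan=[[-1, 0, 1, 0, 0, 0], [0, 0, 0, 0, 0, 0], [0, 0, 0, 0, 0, 0], [0, 0, 0, 0, 0, 0], [0, 0, 0, 0, 0, 0], [0, 0, 0, 0, 0, 0], [0, 0, 0, 0, 0, 0], [0, 0, 0, 0, 0, 0]])

```text
time: 39.65
ee_pos: [444.4, 298.9, -13.5]
ee_rot: [-0.314, 0.361, 0.868, 0.134]
contact_force: [0.3, -0.5, -0.6]
finger_gap: 66.1
grip_force: 35.0
```

drive_tool(plan=[[0, 0, 0, 0, 0, 0], [0, 0, 0, 0, 0, 0], [0, 0, 0, 0, 0, 0], [0, 0, 0, 0, 0, 0], [0, 0, -15, 0, 0, 0], [0, 0, -30, 0, 0, 0], [0, 0, -35, 0, 0, 0], [0, 0, -10, 0, 0, 0]], grip=90)

```text
time: 40.45
ee_pos: [488.2, 255.6, 58.3]
ee_rot: [-0.312, 0.362, 0.868, 0.135]
contact_force: [-0.5, -0.2, 0.4]
finger_gap: 89.9
grip_force: 0.0
```

Run:
```python
from h import *
st();g=grasp();print(g)
f=vision.grab_frame("top"); im=np.array(f["image"]); L=cv2.cvtColor(im,cv2.COLOR_RGB2GRAY).astype(np.float32)
h=cv2.cvtColor(im,cv2.COLOR_RGB2HSV); m=((h[...,0]>15)&(h[...,0]<32)&(h[...,2]>90)&(h[...,1]>45)).astype(np.uint8)*255
c0=proj(f,[464,278,30]).astype(int);k=np.zeros_like(m);k[c0[1]-30:c0[1]+30,c0[0]-30:c0[0]+30]=m[c0[1]-30:c0[1]+30,c0[0]-30:c0[0]+30]
c=max(cv2.findContours(k,0,2)[0],key=cv2.contourArea);r=cv2.minAreaRect(c);Q=np.array([ray(f,*p,36)[:2] for p in cv2.boxPoints(r)])
print("tray",r,Q.mean(0).round(1),Q.round(0).tolist(),"mean grey in",L[c0[1]-3:c0[1]+4,c0[0]-3:c0[0]+4].round().tolist())
a=np.radians(6.1);ex=np.array([np.cos(a),np.sin(a),0]);ey=np.array([-ex[1],ex[0],0]);H=np.array([423.3,-270.,0])
def prof(o,d,s,z):
    P=np.array([proj(f,o+d*t+[0,0,z]) for t in s],np.float32)
    v=cv2.remap(L,P[:,0].copy()[None],P[:,1].copy()[None],1)[0]; hh=cv2.remap(h[...,0].astype(np.float32),P[:,0].copy()[None],P[:,1].copy()[None],0)[0]
    return v,hh
s=np.arange(-130,131,4)
for xo in(90,120):
    v,hh=prof(H+ex*xo,ey,s,76);print("y at x+",xo);print(" ".join(f"{t}:{int(a)}" for t,a in zip(s,v)))
s=np.arange(10,211,4)
for yo in(-30,-60):
    v,hh=prof(H+ey*yo,ex,s,90);print("x at y",yo);print(" ".join(f"{t}:{int(a)}" for t,a in zip(s,v)))
```

```text
t 40.45 p [488.2 255.6  58.3] x [-0.543  0.545  0.639] z [-0.444  0.459 -0.769] q [-0.01  0.66 -0.28  1.75 -0.46  1.16  0.8 ] gap 89.9 F [-0.5 -0.2  0.4] grip 0.0
[508.61854824 234.4510715   93.67907431]
tray ((191.03466796875, 239.6534881591797), (27.79210090637207, 36.5167121887207), 50.710594177246094) [457.3 283.9] [[451.0, 342.0], [516.0, 277.0], [463.0, 226.0], [399.0, 291.0]] mean grey in [[166.0, 167.0, 167.0, 166.0, 165.0, 164.0, 166.0], [170.0, 167.0, 167.0, 165.0, 164.0, 163.0, 172.0], [174.0, 168.0, 166.0, 164.0, 163.0, 161.0, 174.0], [187.0, 173.0, 165.0, 161.0, 159.0, 159.0, 169.0], [209.0, 188.0, 170.0, 160.0, 156.0, 157.0, 162.0], [224.0, 209.0, 185.0, 164.0, 157.0, 157.0, 158.0], [228.0, 225.0, 206.0, 178.0, 161.0, 158.0, 157.0]]
y at x+ 90
-130:81 -126:81 -122:81 -118:80 -114:80 -110:80 -106:101 -102:158 -98:172 -94:128 -90:105 -86:107 -82:125 -78:166 -74:184 -70:187 -66:186 -62:186 -58:186 -54:187 -50:186 -46:186 -42:185 -38:185 -34:185 -30:187 -26:195 -22:202 -18:202 -14:202 -10:202 -6:203 -2:209 2:224 6:238 10:242 14:223 18:203 22:201 26:201 30:198 34:198 38:205 
[... 761 characters left out ...]
02 54:235 58:240 62:219 66:184 70:179 74:188 78:191 82:190 86:187 90:183 94:179 98:177 102:172 106:168 110:174 114:181 118:182 122:178 126:176 130:174 134:171 138:175 142:180 146:182 150:182 154:184 158:180 162:173 166:169 170:167 174:165 178:167 182:177 186:181 190:180 194:181 198:180 202:165 206:133 210:117
x at y -60
10:71 14:69 18:67 22:68 26:78 30:94 34:115 38:132 42:134 46:142 50:173 54:188 58:182 62:176 66:175 70:180 74:189 78:192 82:191 86:188 90:182 94:179 98:177 102:172 106:169 110:175 114:182 118:183 122:180 126:178 130:176 134:172 138:176 142:182 146:183 150:183 154:184 158:180 162:172 166:168 170:166 174:167 178:175 182:181 186:181 190:180 194:180 198:179 202:167 206:150 210:166
```

Run:
```python
from h import *
R=Rd(135);planG([458.5,283.5,85],R,8);print();planG([458.5,283.5,22],R,6,G0=[458.5,283.5,85],R0=R)
```

```text
[2.0, 0.0, 6.0, 0.001, -0.087, -0.001]
[3.0, 0.0, 6.0, 0.001, -0.087, -0.001]
[3.0, -1.0, 5.0, 0.001, -0.087, -0.001]
[3.0, 0.0, 5.0, 0.001, -0.087, -0.001]
[4.0, 0.0, 3.0, 0.001, -0.087, -0.001]
[4.0, 0.0, 3.0, 0.001, -0.087, -0.001]
[5.0, 0.0, 3.0, 0.001, -0.087, -0.001]
[4.0, -1.0, 1.0, 0.001, -0.087, -0.001]

[0.0, 0.0, 10.0, 0.0, 0.0, 0.0]
[0.0, 0.0, 11.0, 0.0, 0.0, 0.0]
[0.0, 0.0, 10.0, 0.0, 0.0, 0.0]
[0.0, 0.0, 11.0, 0.0, 0.0, 0.0]
[0.0, 0.0, 10.0, 0.0, 0.0, 0.0]
[0.0, 0.0, 11.0, 0.0, 0.0, 0.0]
```

drive_tool(plan=[[2, 0, 6, 0, -0.087, 0], [3, 0, 6, 0, -0.087, 0], [3, -1, 5, 0, -0.087, 0], [3, 0, 5, 0, -0.087, 0], [4, 0, 3, 0, -0.087, 0], [4, 0, 3, 0, -0.087, 0], [5, 0, 3, 0, -0.087, 0], [4, -1, 1, 0, -0.087, 0]])

```text
time: 41.3
ee_pos: [454.4, 285.3, 36.8]
ee_rot: [0.002, 0.385, 0.923, 0.002]
contact_force: [0.1, 0.2, 0.2]
finger_gap: 90.4
grip_force: 0.0
```

drive_tool(plan=[[0, 0, 0, 0, 0, 0], [0, 0, 8, 0, 0, 0], [0, 0, 12, 0, 0, 0], [0, 0, 14, 0, 0, 0], [0, 0, 12, 0, 0, 0], [0, 0, 7, 0, 0, 0], [0, 0, 4, 0, 0, 0], [0, 0, 0, 0, 0, 0]])

```text
time: 42.1
ee_pos: [455.1, 284.7, -20.8]
ee_rot: [0.001, 0.385, 0.923, 0.002]
contact_force: [-0.2, -0.7, 0.6]
finger_gap: 89.9
grip_force: 0.0
```

Run:
```python
from h import *
st();print(grasp())
```

```text
t 42.1 p [455.1 284.7 -20.8] x [-0.703  0.711  0.   ] z [ 0.003  0.003 -1.   ] q [-0.62  0.47 -0.07  2.06  0.05  0.6   0.05] gap 89.9 F [-0.2 -0.7  0.6] grip 0.0
[455.02585155 284.52110911  25.17709648]
```

drive_tool(plan=[[0, 0, 0, 0, 0, 0], [0, 0, 0, 0, 0, 0], [0, 0, 0, 0, 0, 0], [0, 0, 0, 0, 0, 0], [0, 0, 0, 0, 0, 0], [0, 0, 0, 0, 0, 0], [0, 0, 0, 0, 0, 0], [0, 0, -5, 0, 0, 0]], grip=0)

```text
time: 42.9
ee_pos: [455.0, 284.8, -15.3]
ee_rot: [0.001, 0.385, 0.923, 0.002]
contact_force: [0.5, 0.2, -0.8]
finger_gap: 65.6
grip_force: 35.0
```

drive_tool(plan=[[0, 0, -10, 0, 0, 0], [0, 0, -20, 0, 0, 0], [0, 0, -25, 0, 0, 0], [0, 0, -25, 0, 0, 0], [0, 0, -25, 0, 0, 0], [0, 0, -20, 0, 0, 0], [0, 0, -10, 0, 0, 0], [0, 0, 0, 0, 0, 0]])

```text
time: 43.7
ee_pos: [455.4, 284.9, 121.2]
ee_rot: [0.001, 0.385, 0.923, 0.003]
contact_force: [-0.1, 0.1, -1.2]
finger_gap: 65.8
grip_force: 35.0
```

Run:
```python
from h import *
st();plan([542,-280,120],Rd(6.1),22)
f=vision.grab_frame("wrist");h=cv2.cvtColor(np.array(f["image"]),cv2.COLOR_RGB2HSV);m=((h[...,0]>15)&(h[...,0]<32)&(h[...,2]>90)&(h[...,1]>45)).astype(np.uint8)*255
c=max(cv2.findContours(m[:300],0,2)[0],key=cv2.contourArea);print(cv2.boundingRect(c),cv2.minAreaRect(c))
g=h[...,2];print(g[100:300:10,280].tolist(),g[100:300:10,240].tolist())
```

```text
t 43.7 p [455.4 284.9 121.2] x [-0.703  0.711 -0.   ] z [ 0.005  0.005 -1.   ] q [-0.61  0.26 -0.08  1.97  0.02  0.9   0.08] gap 65.8 F [-0.1  0.1 -1.2] grip 35.0
[-21.0, -15.0, 0.0, 0.0, 0.0, 0.102]
[-22.0, -13.0, 0.0, 0.0, 0.0, 0.102]
[-24.0, -11.0, 0.0, 0.0, 0.0, 0.102]
[-25.0, -8.0, 0.0, 0.0, 0.0, 0.102]
[-25.0, -6.0, 0.0, 0.0, 0.0, 0.102]
[-26.0, -3.0, 0.0, 0.0, 0.0, 0.102]
[-26.0, 0.0, 0.0, 0.0, 0.0, 0.102]
[-26.0, 2.0, 0.0, 0.0, 0.0, 0.102]
[-26.0, 5.0, 0.0, 0.0, 0.0, 0.102]
[-25.0, 7.0, 0.0, 0.0, 0.0, 0.102]
[-24.0, 10.0, 0.0, 0.0, 0.0, 0.102]
[-23.0, 12.0, 0.0, 0.0, 0.0, 0.102]
[-21.0, 15.0, 0.0, 0.0, 0.0, 0.102]
[-20.0, 17.0, 0.0, 0.0, 0.0, 0.102]
[-18.0, 19.0, 0.0, 0.0, 0.0, 0.102]
[-16.0, 20.0, 0.0, 0.0, 0.0, 0.102]
[-14.0, 22.0, 0.0, 0.0, 0.0, 0.102]
[-12.0, 23.0, 0.0, 0.0, 0.0, 0.102]
[-9.0, 24.0, 0.0, 0.0, 0.0, 0.102]
[-7.0, 25.0, 0.0, 0.0, 0.0, 0.102]
[-4.0, 26.0, 0.0, 0.0, 0.0, 0.102]
[-1.0, 26.0, 0.0, 0.0, 0.0, 0.102]
per row 25.7
(207, 182, 144, 118) ((278.5, 240.5), (117.0, 143.0), 90.0)
[128, 133, 132, 132, 138, 138, 138, 133, 139, 169, 249, 145, 141, 203, 185, 146, 164, 174, 249, 147] [127, 146, 138, 142, 131, 133, 131, 139, 142, 165, 249, 144, 142, 222, 222, 219, 164, 180, 250, 223]
```

drive_tool(plan=[[-21, -15, 0, 0, 0, 0.102], [-22, -13, 0, 0, 0, 0.102], [-24, -11, 0, 0, 0, 0.102], [-25, -8, 0, 0, 0, 0.102], [-25, -6, 0, 0, 0, 0.102], [-26, -3, 0, 0, 0, 0.102], [-26, 0, 0, 0, 0, 0.102], [-26, 2, 0, 0, 0, 0.102]])

```text
time: 44.55
ee_pos: [485.8, 77.7, 118.0]
ee_rot: [-0.0, 0.721, 0.693, 0.002]
contact_force: [0.4, 0.1, -1.9]
finger_gap: 65.5
grip_force: 35.0
```

drive_tool(plan=[[-26, 5, 0, 0, 0, 0.102], [-25, 7, 0, 0, 0, 0.102], [-24, 10, 0, 0, 0, 0.102], [-23, 12, 0, 0, 0, 0.102], [-21, 15, 0, 0, 0, 0.102], [-20, 17, 0, 0, 0, 0.102], [-18, 19, 0, 0, 0, 0.102], [-16, 20, 0, 0, 0, 0.102]])

```text
time: 45.35
ee_pos: [517.6, -127.9, 117.3]
ee_rot: [-0.001, 0.937, 0.35, 0.001]
contact_force: [0.9, -0.3, -1.4]
finger_gap: 65.9
grip_force: 35.0
```

drive_tool(plan=[[-14, 22, 0, 0, 0, 0.102], [-12, 23, 0, 0, 0, 0.102], [-9, 24, 0, 0, 0, 0.102], [-7, 25, 0, 0, 0, 0.102], [-4, 26, 0, 0, 0, 0.102], [-1, 26, 0, 0, 0, 0.102], [0, 0, 0, 0, 0, 0], [0, 0, 0, 0, 0, 0]])

```text
time: 46.15
ee_pos: [541.1, -280.9, 116.6]
ee_rot: [-0.002, 0.999, 0.054, 0.001]
contact_force: [0.3, 0.7, -1.2]
finger_gap: 65.8
grip_force: 35.0
```

Run:
```python
from h import *
st();p=arm.state()["ee_pos"];plan([542,-280,p[2]],Rd(6.1),2)
# drawer extents seen by wrist camera: profile across y at z=78, x positions
f=vision.grab_frame("wrist");L=cv2.cvtColor(np.array(f["image"]),7).astype(np.float32)
a=np.radians(6.1);ex=np.array([np.cos(a),np.sin(a),0]);ey=np.array([-ex[1],ex[0],0]);H=np.array([423.3,-270.,0])
for xo,z in((165,76),(185,76)):
    s=np.arange(-112,112,4);P=np.array([proj(f,H+ex*xo+ey*t+[0,0,z]) for t in s],np.float32)
    v=cv2.remap(L,P[:,0].copy()[None],P[:,1].copy()[None],1)[0];print(xo,P[0].round(),P[-1].round()," ".join(f"{t}:{int(b)}" for t,b in zip(s,v)))
```

```text
t 46.15 p [ 541.1 -280.9  116.6] x [0.994 0.107 0.001] z [ 0.001  0.004 -1.   ] q [-0.05  0.43  0.56  1.84 -0.28  0.95 -0.83] gap 65.8 F [ 0.3  0.7 -1.2] grip 35.0
[0.0, 0.0, 0.0, -0.002, -0.001, 0.001]
[0.0, 0.0, 0.0, -0.002, -0.001, 0.001]
per row 0.4
165 [401. 155.] [100. 155.] -112:46 -108:46 -104:207 -100:197 -96:145 -92:140 -88:154 -84:203 -80:203 -76:204 -72:202 -68:202 -64:203 -60:203 -56:202 -52:202 -48:203 -44:201 -40:201 -36:200 -32:200 -28:200 -24:201 -20:199 -16:198 -12:197 -8:183 -4:123 0:123 4:120 8:122 12:123 16:120 20:121 24:122 28:124 32:120 36:84 40:85 44:87 48:210 52:200 56:231 60:230 64:244 68:240 72:223 76:171 80:168 84:164 88:79 92:89 96:94 100:177 104:208 108:67
185 [404. 126.] [ 96. 127.] -112:54 -108:52 -104:206 -100:196 -96:143 -92:138 -88:143 -84:118 -80:118 -76:119 -72:118 -68:116 -64:120 -60:118 -56:118 -52:120 -48:117 -44:121 -40:118 -36:122 -32:119 -28:119 -24:119 -20:119 -16:117 -12:121 -8:119 -4:120 0:119 4:117 8:119 12:118 16:119 20:119 24:118 28:119 32:120 36:85 40:74 44:78 48:198 52:188 56:234 60:236 64:230 68:234 72:225 76:149 80:152 84:147 88:74 92:76 96:78 100:186 104:205 108:70
```

Divider, walls and tray all line up, so I lower the tray into the bay.

drive_tool(plan=[[0, 0, 10, 0, 0, 0], [0, 0, 20, 0, 0, 0], [0, 0, 22, 0, 0, 0], [0, 0, 20, 0, 0, 0], [0, 0, 16, 0, 0, 0], [0, 0, 12, 0, 0, 0], [0, 0, 6, 0, 0, 0], [0, 0, 3, 0, 0, 0]])

```text
time: 47.0
ee_pos: [542.3, -280.4, 8.6]
ee_rot: [-0.002, 0.999, 0.054, 0.002]
contact_force: [0.3, -0.1, -1.8]
finger_gap: 65.7
grip_force: 35.0
```

drive_tool(plan=[[0, 0, 2, 0, 0, 0], [0, 0, 2, 0, 0, 0], [0, 0, 0, 0, 0, 0], [0, 0, 0, 0, 0, 0], [0, 0, 0, 0, 0, 0], [0, 0, 0, 0, 0, 0], [0, 0, 0, 0, 0, 0], [0, 0, 0, 0, 0, 0]])

```text
time: 47.8
ee_pos: [542.4, -280.5, 5.1]
ee_rot: [-0.002, 0.999, 0.054, 0.002]
contact_force: [-0.0, -0.3, -1.7]
finger_gap: 65.6
grip_force: 35.0
```

drive_tool(plan=[[0, 0, 1, 0, 0, 0], [0, 0, 1, 0, 0, 0], [0, 0, 1, 0, 0, 0], [0, 0, 0, 0, 0, 0], [0, 0, 0, 0, 0, 0], [0, 0, 0, 0, 0, 0], [0, 0, 0, 0, 0, 0], [0, 0, 0, 0, 0, 0]])

```text
time: 48.6
ee_pos: [543.1, -280.4, 2.5]
ee_rot: [-0.002, 0.999, 0.054, 0.002]
contact_force: [0.6, 2.5, 7.3]
finger_gap: 65.8
grip_force: 35.0
```

drive_tool(plan=[[0, 0, 0, 0, 0, 0], [0, 0, 0, 0, 0, 0], [0, 0, 0, 0, 0, 0], [0, 0, 0, 0, 0, 0], [0, 0, 0, 0, 0, 0], [0, 0, -5, 0, 0, 0], [0, 0, -15, 0, 0, 0], [0, 0, -25, 0, 0, 0]], grip=86)

```text
time: 49.4
ee_pos: [541.5, -280.5, 47.4]
ee_rot: [-0.002, 0.999, 0.053, 0.001]
contact_force: [0.3, 0.3, -0.3]
finger_gap: 86.1
grip_force: 0.0
```

drive_tool(plan=[[0, 0, -35, 0, 0, 0], [0, 0, -35, 0, 0, 0], [0, 0, -35, 0, 0, 0], [0, 0, -25, 0, 0, 0], [0, 0, 0, 0, 0, 0], [0, 0, 0, 0, 0, 0], [0, 0, 0, 0, 0, 0], [0, 0, 0, 0, 0, 0]])

```text
time: 50.2
ee_pos: [541.3, -280.9, 176.3]
ee_rot: [-0.002, 0.999, 0.054, 0.001]
contact_force: [-0.4, -0.1, 0.5]
finger_gap: 85.9
grip_force: 0.0
```

Run:
```python
from h import *
st()
f=vision.grab_frame("wrist");im=np.array(f["image"]);L=cv2.cvtColor(im,7).astype(np.float32)
a=np.radians(6.1);ex=np.array([np.cos(a),np.sin(a),0]);ey=np.array([-ex[1],ex[0],0]);C=np.array([543,-280.4,59])
for nm,d,o,n in(("x",ex,15*ey,64),("y",ey,20*ex,60),("x2",ex,-15*ey,64)):
    s=np.arange(-n,n+1,3);P=np.array([proj(f,C+o+d*t) for t in s],np.float32)
    v=cv2.remap(L,P[:,0].copy()[None],P[:,1].copy()[None],1)[0];print(nm,P[0].round(),P[-1].round()," ".join(f"{t}:{int(b)}" for t,b in zip(s,v)))
# bystanders moved?
import pickle
f0=pickle.load(open("f0.pkl","rb"))["top"];t=vision.grab_frame("top")
D=np.abs(np.array(t["image"]).astype(int)-np.array(f0["image"]).astype(int)).max(2)
for n,p in dict(hen=(536,70,50),mug=(614,375,50),lid=(760,0,60)).items():
    u,v=proj(f0,p).astype(int);print(n,(u,v),np.percentile(D[v-18:v+18,u-18:u+18],[50,95]))
```

```text
t 50.2 p [ 541.3 -280.9  176.3] x [0.994 0.107 0.002] z [ 0.002  0.004 -1.   ] q [-0.09  0.36  0.59  1.79 -0.23  1.06 -0.87] gap 85.9 F [-0.4 -0.1  0.5] grip 0.0
x [265. 256.] [263. 131.] -64:113 -61:111 -58:109 -55:108 -52:112 -49:193 -46:199 -43:117 -40:88 -37:80 -34:109 -31:116 -28:118 -25:119 -22:117 -19:109 -16:108 -13:108 -10:108 -7:148 -4:209 -1:151 2:83 5:116 8:119 11:121 14:122 17:113 20:110 23:111 26:111 29:111 32:110 35:180 38:206 41:114 44:191 47:205 50:207 53:212 56:212 59:205 62:199
y [341. 176.] [217. 176.] -60:133 -57:134 -54:135 -51:133 -48:134 -45:135 -42:135 -39:133 -36:133 -33:148 -30:206 -27:168 -24:169 -21:186 -18:186 -15:194 -12:196 -9:193 -6:195 -3:186 0:111 3:116 6:115 9:114 12:110 15:110 18:111 21:105 24:106 27:94 30:203 33:186 36:132 39:130 42:132 45:131 48:132 51:129 54:131 57:129 60:141
x2 [294. 256.] [295. 131.] -64:116 -61:113 -58:114 -55:114 -52:110 -49:191 -46:200 -43:117 -40:95 -37:91 -34:175 -31:191 -28:193 -25:193 -22:191 -19:193 -16:194 -13:193 -10:194 -7:164 -4:206 -1:150 2:96 5:185 8:195 11:194 14:195 17:193 20:194 23:195 26:194 29:167 32:122 35:178 38:206 41:121 44:197 47:207 50:209 53:212 56:214 59:204 62:196
hen (np.int64(276), np.int64(214)) [1. 1.]
mug (np.int64(162), np.int64(176)) [1. 1.]
lid (np.int64(309), np.int64(131)) [1. 2.]
```

```bash
python3 -c "
from h import *
print(arm.job_done())"
```

```text
the job is handed in; nothing more can be done
None
```

The drawer is open about 150 mm, the tray lies open side up on the floor of the wide bay, and the hen, mug and lidded mug have not moved; I handed it in at about 50 s of the 72 s, though I viewed 11 pictures instead of the allowed 10.

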